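Probe check of a locked dry shipper

ROBOT

A 6-joint arm with a two-finger parallel gripper is mounted at the origin on a cart in front of the work surface, level with it; the furniture and walls round the work are solid. World frame = base frame: x ahead of the robot, y to its left, z up, the work surface at z = 0. Lengths are in m, angles in rad, forces in N, time in s.
With the tool pointing down it reaches from about 0.275 to 0.725 m from the base axis. Payload 5.6 kg.
Tool frame: the origin (TCP) lies midway between the tips of the shut fingers; the grasp point (between the pads) lies 19 mm behind it; z points along the fingers, y is the line along which they close (so a half turn about z gives the same grasp; the last joint's range is limited). The gripper opens to 85 mm and grips with 20 to 120 N. Pads are 22 mm wide; open, the fingers measure 114 mm over their backs; the gripper's body (76 mm by 85 mm) begins 54 mm behind the grasp point. The pads swing forward as they close: fully open they stand 13 mm farther back than shut.
Start: joints at [-1.001, 0.255, 0.108, 0, -1.424, -0.285], TCP at [0.155, -0.528, 0.231] pointing down, gripper open.
Joint ranges: [-2.95, 2.95], [-1.21, 1.97], [-1.09, 1.5], [-2.87, 1.71], [-2.94, -0.07], [-3.05, 3.05]. Speed limits (rad/s): [2.57, 2.57, 3.14, 3.14, 3.14, 3.14].

INTERFACE

Orientations are given as a rotation vector (axis times angle).
In Python, from plant import monitor, vision, bot gives the robot as it stands.
- The arm moves only by the shell command python3 -m creep 'ROWS'. ROWS is text: rows parted by semicolons, each of 7 numbers parted by spaces: the shift along the tool's x, y, z in units of 25 mm (1.0 is 25 mm), then the turn, a rotation vector about the tool's x, y, z in units of 6 degrees (1.0 is 6 degrees), then the opening, from -1 (shut) to 1 (fully open). In form: tx ty tz ax ay az hand; .... A call has 1 to 12 rows; each row shifts and turns the commanded pose from where the row before left it, along the tool's axes as they then stand; what a row does not reach is not made up. A row lasts 1/12 s, in which the tool goes at most 41.7 mm and 7.16 degrees, less where a joint would pass 70% of its speed; a pose out of reach is approached as far as the arm can. A call is refused whole if a number of a shift passes 1 or a number of a turn 1, either way. A call with a gripper value outside its range is refused whole. The fingers move at their own pace and stop on an object; the grip force is fixed at half the most. Time passes only in rows, so rows that do not move let the fingers close. It gives the time, the measured TCP pose, the force, the opening and the grip force at its end, in the units of the state.
- monitor.get_state(): the state, without advancing time (a new reading comes with each control period).
- vision.camera(name): name is "side" or "top" or "wrist"; returns a dict with "frame" (480x640x3 uint8, red, green, blue), "vertical_fov" (degrees; the focal length in pixels is half the picture's height over the tangent of half this angle, whatever the lens; pixels are square), "cx", "cy" (the principal point, pixels), "xyz" and "orientation" of the camera in the world. Camera axes: x right, y up, looking along -z (the intrinsics and any distortion apply to the point x, -y, -z); pixel columns grow to the right and rows downward; lengths in m; the calibration is good to about 2 mm. A picture is of the moment at which its call begins. There is no depth.
- bot.finish_job(): hands the job in; it is judged then, once.
The state is a dict: "time_s": time; "joint_positions": joint angles; "qd": joint speeds; "tau": joint torques, N m; "position": TCP position; "tcp_rot": TCP orientation; "wrist_force": force on the tool from outside, world axes, zero at the start; "wrist_torque": the same for the moment, N m; "gripper_width": finger opening in m; "grasp_force": force on a finger pad.
Only numpy, scipy, OpenCV 4.12 (cv2) and the standard library are available. Lean on these libraries where they do the work, as an engineer would, in place of code of your own. Each camera call takes 0.05 s, during which the arm holds its last target. There are 200 camera calls.

TASK

Check the inside of the dry vapour shipper: take the red T-handled key from the stand, push it fully home in the lock on the shipper's cap, turn it anticlockwise until the port cover has swung to its open stop, and leave the key in the lock. Then take the temperature probe from the stand by its handle and lower its stem, upright and in the middle, through the open guide port, without touching the shipper with the probe at any time, until the red ring on the stem is level with the port's rim. Finish while still holding the probe there, still, centred and clear of the walls; turn the cover only with the key, and leave the two vials and the dropper bottle where they are.

Things in the scene. Friction and masses are not known exactly. Their poses are not given: they have to be found in the camera images.
- shipper: the dry vapour shipper, fixed to the bench: an upright aluminium can, 160 mm across, with a blue band, two side handles reaching 96 mm from its axis, and a black cap 145 mm across whose flat top is 135 mm above the bench. Origin at the centre of its underside, z up. The guide port is in the middle of the cap; the lock stands on the cap 47 mm from the port on the shipper's -x side
- port (a point): centre of the guide port's rim, 138 mm above the bench, directly over the shipper's origin: a steel-lined vertical bore of 20 mm diameter, 26 mm deep, in a flange 34 mm across; below it the can is hollow, 72 mm across, down to 93 mm below the rim. The closed cover blocks it
- cover (a joint): angle of port cover and lock barrel (one piece) about the lock's vertical axis: 0 closed over the port, 1.2 rad at the open stop, growing anticlockwise from above. Turns stiffly (0.12 N m), stays where left. Cover: steel disc 38 mm across with a red centre, on an arm, top 10 mm over the cap. Barrel: 41 mm across, its top 161 mm above the bench
- keyway (a point): centre of the mouth of the key slot in the top of the lock barrel, on the lock's axis; it turns with the cover. The slot is 20 mm long along this frame's y and 7 mm wide along its x, 18 mm deep, with a flat floor and a 1.2 mm chamfer
- stand: white stand plate 156 x 66 x 12 mm, fixed, long along its x; origin at the centre of its underside. A grey block 62 mm high at x = -47 mm holds the key upright in a slot 18 mm deep; a grey tube 138 mm high, 27 mm across its rim, 14 mm inside, at x = +47 mm holds the probe, its handle resting on the rim
- key: the loose key, 60 g, upright in the stand: steel blade 17.5 mm wide (y), 4.5 mm thick (x), 20 mm long, fits the lock either way round with 1.25 mm to spare each side (0.14 rad of turning play); then a round shank, and a red T-bar 46 mm long (y), 10 mm thick (x), 34 to 50 mm above the origin. Origin at the blade's tip, z up; fully home it is 18 mm below the keyway's mouth
- probe: the loose cordless temperature probe, 70 g, standing upright in the stand's tube: a steel stem of 8 mm diameter and 125 mm length, and above it a white handle with a blue top, 22 mm thick (its x), 34 mm wide (its y), 125 to 175 mm above the origin. Origin at the tip of the stem, z up along the stem
- ring_mark (a point): the red ring, 3 mm high, on the probe's stem, on its axis, 75 mm above the tip
- vial_a: amber vial with teal cap, 25 mm across, 68 mm high, loose, standing near the shipper; origin at the centre of its underside; not to be disturbed
- vial_b: a second vial like it; not to be disturbed
- dropper: amber dropper bottle with a black bulb, 31 mm across, 107 mm high, loose, beside the stand; origin at the centre of its underside; not to be disturbed

How it is judged:
By the outcome, as a careful person would: the job done as asked, in the order asked, and still so for the second after the job is handed in, while the arm keeps its last pose, push and grip.
It also fails if it takes over 69 s, if anything falls off the work surface, if the arm or the gripper's body presses on something with over 40 N, if the wrist force passes 120 N, or if a joint passes its speed limit or range.

## Working session

There is one attempt and no reset: what is moved stays moved. The work goes in short steps, Python scripts to look and compute and a shell command to move; the robot and the scene stay as the last step left them, time stands still between calls to the robot, and variables do not carry over. Pictures are saved under pics/ and viewed, at most 10 in all, crops included, and the job is handed in when it is done.

```bash
mkdir -p pics && ls && cat > h.py <<'E'
import numpy as np, cv2
from scipy.spatial.transform import Rotation as R
from plant import monitor, vision, bot
def snap(n,f):
    c=vision.camera(n); cv2.imwrite('pics/'+f,c['frame'][:,:,::-1])
    np.save('pics/'+f[:-4]+'.npy',{k:v for k,v in c.items()},allow_pickle=True); return c
def load(f): return np.load('pics/'+f+'.npy',allow_pickle=True).item()
def rot(c):
    o=np.array(c['orientation'],float); return o if o.shape==(3,3) else R.from_rotvec(o).as_matrix()
E
python3 - <<'E'
from h import *
print(monitor.get_state())
for n in ['top','side','wrist']:
    c=snap(n,n+'0.png'); print({k:v for k,v in c.items() if k!='frame'})
E
```

```text
pics
{'time_s': 0.0, 'joint_positions': array([-1.00140210e+00,  2.55771939e-01,  1.06994777e-01, -4.61367447e-04,
       -1.42387721e+00, -2.84573976e-01]), 'qd': array([-7.54149660e-04, -3.42499212e-04, -8.45838409e-05,  1.45066068e-04,
       -2.05846893e-03,  7.55566582e-04]), 'tau': array([-8.47208980e-05, -3.86624873e+01,  2.37941980e+01,  5.36497012e+00,
       -5.97422899e-03, -1.12728071e-05]), 'position': array([ 0.15444409, -0.52736087,  0.2303808 ]), 'tcp_rot': array([ 4.45727770e-01, -3.10945295e+00, -2.95309296e-03]), 'wrist_force': array([ 0.23440874, -0.52149081,  0.33855465]), 'wrist_torque': array([-0.06250106,  0.00863632, -0.01311868]), 'grasp_force': 0.0, 'gripper_width': 0.08521354827137005}
{'vertical_fov': 51.675659084735905, 'cx': 321.76779643360584, 'cy': 232.6252641717825, 'xyz': array([0.44024586, 0.04126628, 1.06257342]), 'orientation': array([ 0.09170558, -0.1285115 , -1.5394705 ])}
{'vertical_fov': 45.64634805451914, 'cx': 325.8230960522896, 'cy': 234.96125577269012, 'xyz': array([0.61363533, 0.92119572, 0.52874418]), 'orientation': array([0.02021719, 1.65518837, 2.61190909])}
{'vertical_fov': 60.16769837865542, 'cx': 319.9697348399245, 'cy': 244.50114625643675, 'xyz': array([ 0.07925739, -0.55049714,  0.37277479]), 'orientation': array([-0.21487735, -0.28957139,  1.83789233])}
```

View pics/top0.png

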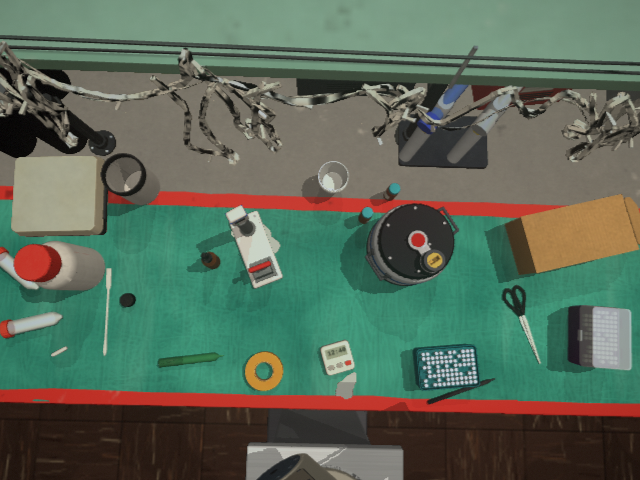

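View pics/side0.png

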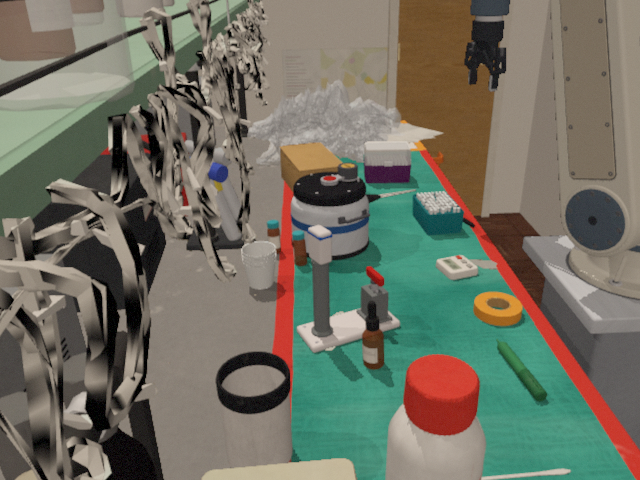

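The top view shows the key's red bar at about (261,268), the probe top at (237,215), the red cover centre at (418,240) and the lock at (432,261). It also shows the vials at (366,214) and (392,190), and the dropper at (209,260). In the side view the probe handle is at (319,240) and the key at (375,277). I'll make enlarged crops for precise picking.

```bash
cat >> h.py <<'E'
def K(c):
    f=240/np.tan(np.radians(c['vertical_fov'])/2); return f
def ray(c,u,v):
    f=K(c); d=rot(c)@np.array([(u-c['cx'])/f,-(v-c['cy'])/f,-1]); return np.array(c['xyz']),d
def onz(c,u,v,z):
    o,d=ray(c,u,v); return o+d*(z-o[2])/d[2]
def proj(c,P):
    q=(np.atleast_2d(P)-c['xyz'])@rot(c); f=K(c); return np.c_[c['cx']-f*q[:,0]/q[:,2],c['cy']+f*q[:,1]/q[:,2]]
def tri(obs):
    A=np.zeros((3,3));b=np.zeros(3)
    for c,u,v in obs:
        o,d=ray(c,u,v); d/=np.linalg.norm(d); M=np.eye(3)-np.outer(d,d); A+=M; b+=M@o
    return np.linalg.solve(A,b)
E
python3 - <<'E'
from h import *
t=load('top0'); s=load('side0')
for n,u,v,z in [('key',261,268,.082),('probe',237,215,.193),('cover',418,240,.145),('lock',432,261,.161),('va',366,213,.068),('vb',393,189,.068),('drop',209,260,.1)]:
    print(n,onz(t,u,v,z).round(4))
print('tri probe',tri([(t,236,213),(s,319,234)]),'key',tri([(t,261,267),(s,375,277)]),'cover',tri([(t,418,240),(s,330,181)]))
a=cv2.resize(t['frame'][195:295,195:295],(400,400),interpolation=3)
b=cv2.resize(t['frame'][190:290,360:460],(400,400),interpolation=3)
m=np.zeros((600,800,3),np.uint8); 
m[:300,:400]=cv2.resize(t['frame'][200:290,200:320],(400,300),interpolation=3)
m[:300,400:]=cv2.resize(t['frame'][195:294,350:482],(400,300),interpolation=3)
m[300:,:400]=cv2.resize(s['frame'][215:350,280:460],(400,300),interpolation=3)
m[300:,400:]=cv2.resize(s['frame'][160:265,250:390],(400,300),interpolation=3)
cv2.imwrite('pics/m1.png',m[:,:,::-1])
E
```

```text
key [0.5054 0.138  0.082 ]
probe [0.5908 0.1736 0.193 ]
cover [ 0.5621 -0.1595  0.145 ]
lock [ 0.5219 -0.1817  0.161 ]
va [ 0.6247 -0.0696  0.068 ]
vb [ 0.6767 -0.1246  0.068 ]
drop [0.5169 0.2372 0.1   ]
tri probe [0.59465238 0.17778996 0.17948072] key [0.5059549  0.13830347 0.08218414] cover [ 0.56082418 -0.1608816   0.13709125]
```

View pics/m1.png

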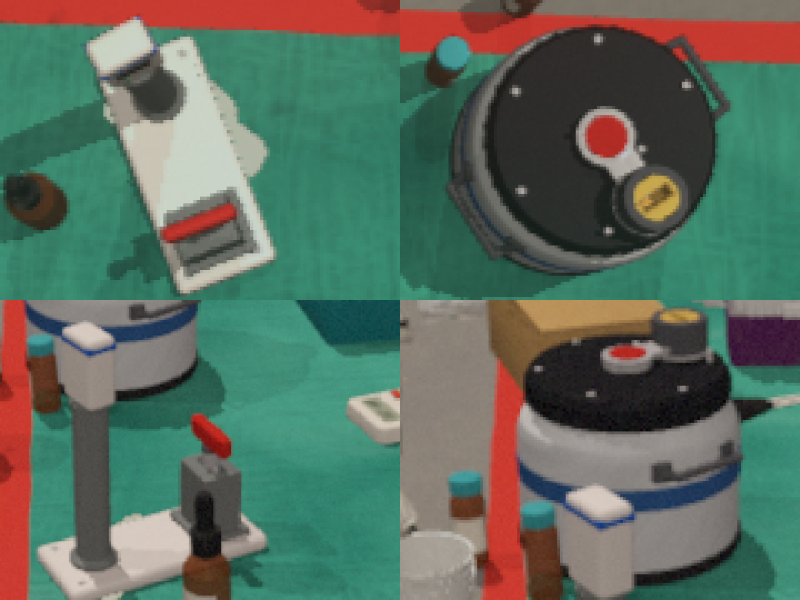

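The crops confirm the layout. The key bar runs from crop (165,232) to (235,212), and the lock disc is at crop (657,195) with its slot running up-right, perpendicular to the cover arm. Positions fit the known heights: port to lock is 46 mm. Next I'll plan a move over the shipper for a close look.

```bash
cat >> h.py <<'E'
def pose():
    s=monitor.get_state(); return np.array(s['position']),R.from_rotvec(s['tcp_rot']).as_matrix(),s
def plan(xyz,psi=None):
    """shift in tool units (25mm), then turn in 6deg units about tool z to bring tool x to angle psi (deg)"""
    p,M,s=pose(); sh=M.T@(np.array(xyz)-p)/.025
    a=np.degrees(np.arctan2(M[1,0],M[0,0])); out='shift %s  yaw %.2f'%(sh.round(3),a)
    if psi is not None:
        Rd=np.c_[[np.cos(np.radians(psi)),np.sin(np.radians(psi)),0],[np.sin(np.radians(psi)),-np.cos(np.radians(psi)),0],[0,0,-1]]
        out+=' turn %s'%(np.degrees(R.from_matrix(M.T@Rd).as_rotvec())/6).round(3)
    print(out,'pos',p.round(4),'j6 %.2f t %.1f'%(s['joint_positions'][5],s['time_s']))
E
python3 - <<'E'
from h import *
w=load('wrist0'); print('cam axes',rot(w).round(3).tolist())
p,M,s=pose()
print('cam in tool',M.T@(w['xyz']-p), 'view in tool',(M.T@rot(w)).round(3).tolist())
plan([.54,-.17,.27],-74)
t=load('top0'); f=t['frame'].astype(int)
def comp(m,box):
    x0,y0,x1,y1=box; k=np.zeros(m.shape,np.uint8); k[y0:y1,x0:x1]=m[y0:y1,x0:x1]; ys,xs=np.nonzero(k)
    return xs.mean(),ys.mean(),len(xs),cv2.minAreaRect(np.c_[xs,ys].astype(np.float32))
red=(f[...,0]>130)&(f[...,1]<80)&(f[...,2]<80)
for n,b,z in [('key',(240,255,285,285),.094),('cover',(405,228,432,252),.145)]:
    r=comp(red,b); print(n,r,onz(t,r[0],r[1],z).round(4))
    box=cv2.boxPoints(r[3]); print(np.array([onz(t,*q,z)[:2] for q in box]).round(4).tolist())
E
```

```text
cam axes [[-0.28, -0.914, -0.294], [0.96, -0.267, -0.087], [0.002, -0.306, 0.952]]
cam in tool [ 0.07864748 -0.00075946 -0.14216906] view in tool [[-0.0, 0.952, 0.306], [1.0, 0.0, 0.0], [-0.0, 0.306, -0.952]]
shift [-18.817   9.394  -1.564]  yaw -163.69 turn [ 1.2000e-02  1.0000e-02 -1.4948e+01] pos [ 0.1545 -0.5275  0.2306] j6 -0.28 t 0.1
key (np.float64(259.48039215686276), np.float64(266.0882352941176), 102, ((259.3561706542969, 266.116455078125), (4.447563648223877, 22.823022842407227), 69.44395446777344)) [0.5083 0.1399 0.094 ]
[[0.5038, 0.1623], [0.5207, 0.1214], [0.5126, 0.118], [0.4958, 0.1588]]
cover (np.float64(417.72857142857146), np.float64(239.65714285714284), 140, ((418.0, 239.5), (13.0, 12.0), 90.0)) [ 0.5627 -0.159   0.145 ]
[[0.575, -0.1482], [0.5757, -0.1708], [0.5511, -0.1708], [0.5504, -0.1482]]
```

```bash
python3 -m creep '0 0 -0.8 0 0 0 1; -1 0.5 -0.04 0 0 0 1; -1 0.5 -0.04 0 0 0 1; -1 0.5 -0.04 0 0 0 1; -1 0.5 -0.04 0 0 0 1; -1 0.5 -0.04 0 0 0 1; -1 0.5 -0.04 0 0 0 1; -1 0.5 -0.04 0 0 0 1; -1 0.5 -0.04 0 0 0 1; -1 0.5 -0.04 0 0 0 1; -1 0.5 -0.04 0 0 0 1; -1 0.5 -0.04 0 0 0 1' && python3 -m creep '-1 0.5 -0.04 0 0 0 1; -1 0.5 -0.04 0 0 0 1; -1 0.5 -0.04 0 0 0 1; -1 0.5 -0.04 0 0 0 1; -1 0.5 -0.04 0 0 0 1; -1 0.5 -0.04 0 0 0 1; -1 0.5 -0.04 0 0 0 1; -0.8 0.4 -0.04 0 0 0 1; 0 0 0 0 0 -1 1; 0 0 0 0 0 -1 1; 0 0 0 0 0 -1 1; 0 0 0 0 0 -1 1' && python3 -m creep '0 0 0 0 0 -1 1; 0 0 0 0 0 -1 1; 0 0 0 0 0 -1 1; 0 0 0 0 0 -1 1; 0 0 0 0 0 0 1; 0 0 0 0 0 0 1' && python3 - <<'E'
from h import *
plan([.54,-.17,.27],-74)
c=snap('wrist','w1.png')
E
```

```text
time_s: 1.15
position: [0.3806, -0.3173, 0.2621]
tcp_rot: [0.446, -3.11, -0.001]
wrist_force: [0.6, -0.5, 0.0]
gripper_width: 0.0851
grasp_force: 0.0
time_s: 2.15
position: [0.5396, -0.1699, 0.2698]
tcp_rot: [1.091, -2.945, -0.001]
wrist_force: [-0.2, -0.4, -0.3]
gripper_width: 0.0855
grasp_force: 0.0
time_s: 2.65
position: [0.5395, -0.1702, 0.27]
tcp_rot: [1.668, -2.662, -0.001]
wrist_force: [0.5, -0.3, 0.6]
gripper_width: 0.0856
grasp_force: 0.0
shift [-0.017 -0.015 -0.   ]  yaw -115.86 turn [ 6.000e-03  1.000e-03 -6.977e+00] pos [ 0.5395 -0.1702  0.27  ] j6 -0.42 t 2.6
```

View pics/w1.png

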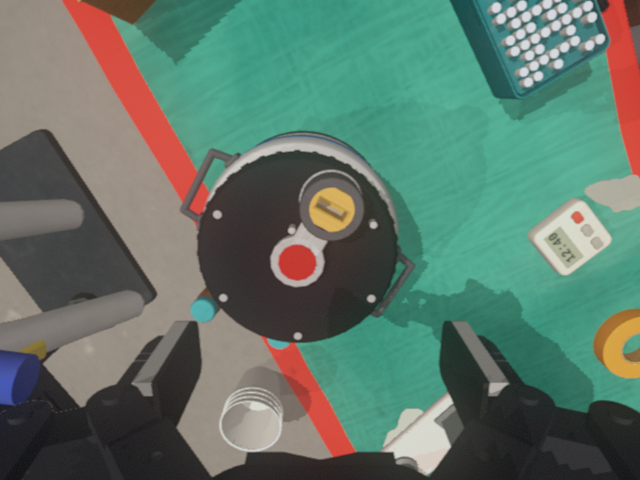

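The wrist view is clear: lock disc at (332,208) with its slot tilted down to the right, and the red cover centre at (297,263). I'll measure these in code.

```bash
cat >> h.py <<'E'
def lockmeas(c,win=None):
    f=c['frame']; h=cv2.cvtColor(f,cv2.COLOR_RGB2HSV); H,S,V=[h[...,i].astype(int) for i in range(3)]
    y=((H>15)&(H<32)&(S>120)&(V>90)).astype(np.uint8)
    g=np.zeros_like(y)
    u0,v0,r=win; g[v0-r:v0+r,u0-r:u0+r]=1; y=y*g
    n,l,st,ce=cv2.connectedComponentsWithStats(y); k=1+np.argmax(st[1:,4])
    cn=cv2.findContours((l==k).astype(np.uint8),cv2.RETR_EXTERNAL,cv2.CHAIN_APPROX_NONE)[0][0]
    hull=cv2.convexHull(cn); e=cv2.fitEllipse(hull)
    m=np.zeros_like(y); cv2.fillPoly(m,[hull],1); m=cv2.erode(m,np.ones((3,3)),iterations=2)
    d=(m>0)&(l!=k)&(V<140)
    n2,l2,s2,c2=cv2.connectedComponentsWithStats(d.astype(np.uint8)); j=1+np.argmax(s2[1:,4]); ys,xs=np.nonzero(l2==j)
    rect=cv2.minAreaRect(np.c_[xs,ys].astype(np.float32))
    return e,rect
def reddisc(c,win):
    h=cv2.cvtColor(c['frame'],cv2.COLOR_RGB2HSV); H,S,V=[h[...,i].astype(int) for i in range(3)]
    m=((H<8)|(H>172))&(S>150)&(V>90); u0,v0,r=win; g=np.zeros(m.shape,np.uint8); g[v0-r:v0+r,u0-r:u0+r]=m[v0-r:v0+r,u0-r:u0+r]
    n,l,st,ce=cv2.connectedComponentsWithStats(g); k=1+np.argmax(st[1:,4]); return ce[k],st[k],(l==k)
def long_ends(rect,c,z):
    b=cv2.boxPoints(rect); L=[np.linalg.norm(b[1]-b[0]),np.linalg.norm(b[2]-b[1])]
    if L[0]>L[1]: e=[(b[0]+b[3])/2,(b[1]+b[2])/2]
    else: e=[(b[0]+b[1])/2,(b[2]+b[3])/2]
    P=[onz(c,*q,z) for q in e]; d=P[1]-P[0]; return np.hypot(*d[:2]),np.degrees(np.arctan2(d[1],d[0]))%180,((P[0]+P[1])/2).round(4)
E
python3 - <<'E'
from h import *
c=load('w1'); e,rect=lockmeas(c,(333,207,40)); print('ell',e,'slot',rect)
print('lock',onz(c,*e[0],.161).round(4),'slot',long_ends(rect,c,.161),'width',)
ce,st,m=reddisc(c,(297,263,30)); P=onz(c,*ce,.145); print('cover',ce,st,P.round(4))
L=onz(c,*e[0],.161); print('d',np.hypot(*(P-L)[:2]),'yaw',np.degrees(np.arctan2(*(P-L)[[1,0]])))
k=cv2.resize(c['frame'][150:310,190:410],(800,582),interpolation=3); cv2.imwrite('pics/w1c.png',k[:,:,::-1])
E
```

```text
ell ((331.45513916015625, 209.3426513671875), (43.23809051513672, 44.82051086425781), 92.33203125) slot ((322.5845947265625, 204.4769287109375), (9.426639556884766, 2.7287638187408447), 29.74488067626953)
lock [ 0.5242 -0.1864  0.161 ] slot (np.float64(0.005856643724709955), np.float64(123.93682359959917), array([ 0.5278, -0.1916,  0.161 ])) width
cover [296.8506559  262.09687185] [279 245  37  35 991] [ 0.5626 -0.1598  0.145 ]
d 0.04679003015577475 yaw 34.66336815057341
```

```bash
python3 - <<'E'
from h import *
plan([.507,.140,.20],-68)
E
```

```text
shift [-10.597   6.582   2.804]  yaw -115.87 turn [ 5.000e-03  1.000e-03 -7.978e+00] pos [ 0.5395 -0.1702  0.27  ] j6 -0.42 t 2.7
```

```bash
python3 -m creep '-0.96 0.6 0 0 0 0 1; -0.96 0.6 0 0 0 0 1; -0.96 0.6 0 0 0 0 1; -0.96 0.6 0 0 0 0 1; -0.96 0.6 0 0 0 0 1; -0.96 0.6 0 0 0 0 1; -0.96 0.6 0 0 0 0 1; -0.96 0.6 0 0 0 0 1; -0.96 0.6 0 0 0 0 1; -0.96 0.6 0 0 0 0 1; -0.96 0.6 0 0 0 0 1; 0 0 0 0 0 -1 1' && python3 -m creep '0 0 0 0 0 -1 1; 0 0 0 0 0 -1 1; 0 0 0 0 0 -1 1; 0 0 0 0 0 -1 1; 0 0 0 0 0 -1 1; 0 0 0 0 0 -1 1; 0 0 0 0 0 -1 1; 0 0 0.7 0 0 0 1; 0 0 0.7 0 0 0 1; 0 0 0.7 0 0 0 1; 0 0 0.7 0 0 0 1; 0 0 0 0 0 0 1' && python3 - <<'E'
from h import *
plan([.507,.140,.20],-68)
c=snap('wrist','w2.png'); s=snap('side','s2.png')
E
```

```text
time_s: 3.7
position: [0.5047, 0.143, 0.2697]
tcp_rot: [1.808, -2.569, -0.002]
wrist_force: [0.3, -0.6, -1.3]
gripper_width: 0.0855
grasp_force: 0.0
time_s: 4.7
position: [0.5032, 0.1386, 0.1967]
tcp_rot: [2.602, -1.75, -0.007]
wrist_force: [-1.1, 0.5, -1.1]
gripper_width: 0.0857
grasp_force: 0.0
shift [ 0.004 -0.16  -0.135]  yaw -67.84 turn [0.064 0.005 0.026] pos [0.5032 0.1386 0.1967] j6 -0.18 t 4.7
```

View pics/w2.png

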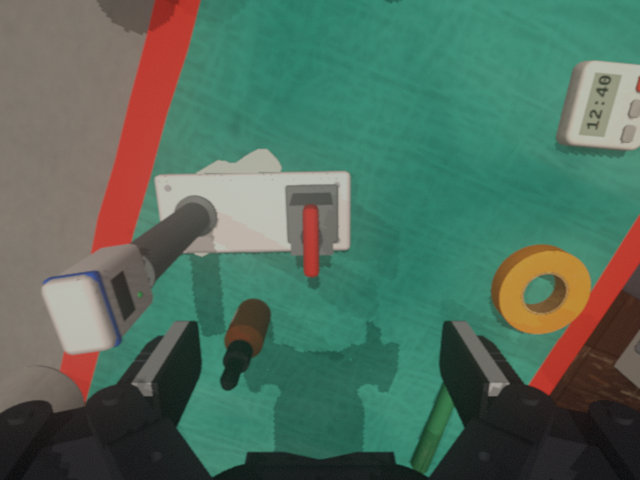

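The wrist view shows the red bar from (311,205) to (311,278), nearly along tool x. The dropper is at (245,340) and the probe handle at (90,305).

```bash
cat >> h.py <<'E'
def bar(c,win,z):
    ce,st,m=reddisc(c,win); ys,xs=np.nonzero(m); r=cv2.minAreaRect(np.c_[xs,ys].astype(np.float32)); return r,long_ends(r,c,z)
E
python3 - <<'E'
from h import *
c=load('w2'); r,l=bar(c,(311,242,45),.094); print(r,l, onz(c,*r[0],.09))
b=cv2.boxPoints(r); print([onz(c,*q,.094).round(4)[:2].tolist() for q in b])
# top-image same bar at rows for check; predicted projection of key model
t=load('top0'); s=load('side0')
def model(x,y,psi):
    d=np.array([np.cos(np.radians(psi)),np.sin(np.radians(psi)),0])*.023; q=np.array([x,y,.094]); return [q-d,q+d]
x,y=l[2][:2]
for n,cc in [('w',c),('t',t),('s',s)]:
    print(n,proj(cc,model(x,y,l[1])).round(1).tolist())
sm=reddisc(s,(375,277,20)); tm=reddisc(t,(260,267,18)); print('side',sm[0],sm[1],'top',tm[0],tm[1])
E
```

```text
((310.5, 241.5), (69.0, 13.0), 90.0) (np.float64(0.04481975496626227), np.float64(111.7287388226683), array([0.5085, 0.1388, 0.094 ])) [0.50833389 0.1394137  0.09      ]
[[0.5204, 0.1194], [0.5132, 0.1165], [0.4964, 0.1581], [0.5041, 0.1611]]
w [[310.5, 206.1], [310.5, 276.9]]
t [[271.2, 262.0], [248.9, 270.1]]
s [[365.7, 264.3], [379.9, 277.1]]
side [374.67368421 275.73157895] [366 266  18  20 190] top [259.36363636 266.43636364] [249 261  22  12 110]
```

```bash
python3 - <<'E'
from h import *
plan([.5085,.1388,.070],-68.2)
E
```

```text
shift [ 0.051 -0.123  5.218]  yaw -67.76 turn [ 0.008 -0.006  0.073] pos [0.5052 0.1389 0.2004] j6 -0.18 t 4.8
```

```bash
python3 -m creep '0.05 -0.12 0 0 0 0.07 1; 0 0 0.8 0 0 0 1; 0 0 0.8 0 0 0 1; 0 0 0.8 0 0 0 1; 0 0 0.8 0 0 0 1; 0 0 0.8 0 0 0 1; 0 0 0.6 0 0 0 1; 0 0 0.6 0 0 0 1; 0 0 0 0 0 0 1; 0 0 0 0 0 0 1' && python3 - <<'E'
from h import *
plan([.5085,.1388,.070],-68.2)
E
```

```text
time_s: 5.63
position: [0.5092, 0.1393, 0.071]
tcp_rot: [-2.602, 1.76, -0.001]
wrist_force: [0.7, -0.4, 0.5]
gripper_width: 0.0857
grasp_force: 0.0
shift [0.006 0.035 0.041]  yaw -68.13 turn [-0.005 -0.004  0.012] pos [0.5092 0.1393 0.071 ] j6 -0.18 t 5.6
```

```bash
python3 -m creep '0 0 0 0 0 0 -1; 0 0 0 0 0 0 -1; 0 0 0 0 0 0 -1; 0 0 0 0 0 0 -1; 0 0 0 0 0 0 -1; 0 0 0 0 0 0 -1; 0 0 0 0 0 0 -1; 0 0 0 0 0 0 -1; 0 0 0 0 0 0 -1; 0 0 0 0 0 0 -1; 0 0 0 0 0 0 -1; 0 0 0 0 0 0 -1' && python3 - <<'E'
from h import *
plan([.5085,.1388,.070],-68.2)
print(monitor.get_state()['wrist_force'],monitor.get_state()['wrist_torque'])
E
```

```text
time_s: 6.63
position: [0.5088, 0.1392, 0.0706]
tcp_rot: [-2.603, 1.759, -0.001]
wrist_force: [0.5, -0.1, 4.7]
gripper_width: 0.0094
grasp_force: 59.0
shift [0.011 0.018 0.025]  yaw -68.09 turn [-0.006 -0.001  0.018] pos [0.5088 0.1392 0.0706] j6 -0.18 t 6.6
[ 0.49361434 -0.12013333  4.69787364] [-0.0899586   0.27669237  0.01437464]
```

```bash
python3 -m creep '0 0 -0.4 0 0 0 -1; 0 0 -0.8 0 0 0 -1; 0 0 -0.9 0 0 0 -1; 0 0 -0.9 0 0 0 -1; 0 0 -0.9 0 0 0 -1; 0 0 -0.9 0 0 0 -1; 0 0 -0.9 0 0 0 -1; 0 0 -0.9 0 0 0 -1; 0.8 0.36 0 0 0 0 -1; 0.9 0.41 0 0 0 0 -1; 0.9 0.41 0 0 0 0 -1; 0.9 0.41 0 0 0 0 -1' && python3 -m creep '0.9 0.41 0 0 0 0 -1; 0.9 0.41 0 0 0 0 -1; 0.9 0.41 0 0 0 0 -1; 0.9 0.41 0 0 0 0 -1; 0.9 0.41 0 0 0 0 -1; 0.9 0.41 0 0 0 0 -1; 0.9 0.41 0 0 0 0 -1; 0.5 0.24 0 0 0 0 -1; 0 0 0 0 0 -1 -1; 0 0 0 0 0 -1 -1; 0 0 0 0 0 0 -1; 0 0 0 0 0 0 -1' && python3 - <<'E'
from h import *
plan([.496,-.144,.235],-56)
c=snap('wrist','w3.png'); print(monitor.get_state()['gripper_width'])
p,M,s=pose(); print('TCP px',proj(c,p))
E
```

```text
time_s: 7.63
position: [0.5037, 0.0423, 0.2354]
tcp_rot: [2.603, -1.758, -0.001]
wrist_force: [0.3, 1.3, -0.8]
gripper_width: 0.009
grasp_force: 58.9
time_s: 8.63
position: [0.4953, -0.1435, 0.2352]
tcp_rot: [2.77, -1.482, -0.001]
wrist_force: [0.7, -0.2, -0.3]
gripper_width: 0.0088
grasp_force: 59.0
shift [ 0.033 -0.012  0.008]  yaw -56.28 turn [ 0.004  0.007 -0.047] pos [ 0.4953 -0.1435  0.2352] j6 0.57 t 8.6
0.008843530903904618
TCP px [[318.48912353 327.11970839]]
```

View pics/w3.png

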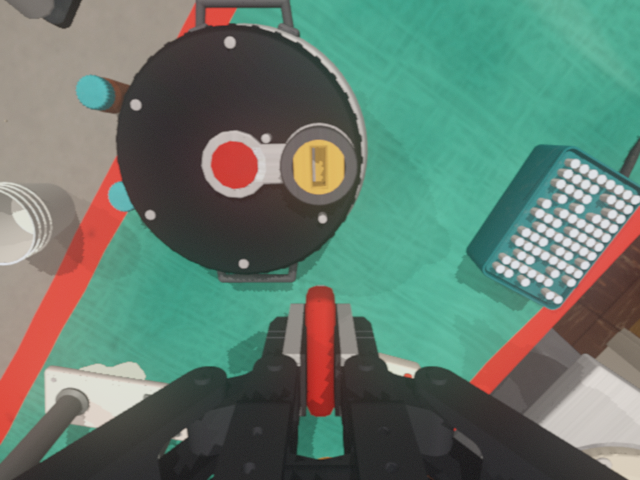

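The key is held straight. The lock disc is at (319,166) with its slot vertical in the picture, so aligned with the bar at column 320 (rows 287–415).

```bash
python3 - <<'E'
from h import *
c=load('w3'); p,M,s=pose()
e,_=lockmeas(c,(319,166,40)); print('ell',e); L=onz(c,*e[0],.161); print('lock',L.round(4),'in tool mm',(M.T@(L-p)*1e3).round(2))
f=c['frame'].astype(int); print('col',[(r,*f[r,317:322].mean(0).astype(int)[:2]) for r in range(140,194)])
print('row',[(q,*f[158:176,q].mean(0).astype(int)[:2]) for q in range(300,340)])
ce,st,m=reddisc(c,(320,350,75)); print('bar',ce,st)
z=p[2]+.0234
for v in (st[1],st[1]+st[3]): P=onz(c,st[0]+st[2]/2,v,z); print((M.T@(P-p)*1e3).round(2))
P=onz(c,*reddisc(c,(235,165,35))[0],.145); print('cover',P.round(4),'yaw',np.degrees(np.arctan2(*(P-L)[[1,0]])),np.hypot(*(P-L)[:2]))
E
```

```text
ell ((318.3041076660156, 166.6247100830078), (53.00839614868164, 54.25091552734375), 173.2715606689453)
lock [ 0.5244 -0.1864  0.161 ] in tool mm [51.91 -0.29 74.25]
col [(140, np.int64(214), np.int64(176)), (141, np.int64(224), np.int64(186)), (142, np.int64(223), np.int64(186)), (143, np.int64(223), np.int64(185)), (144, np.int64(221), np.int64(184)), (145, np.int64(210), np.int64(173)), (146, np.int64(193), np.int64(157)), (147, np.int64(179), np.int64(144)), (148, np.int64(167), np.int64(133)), (149, np.int64(164), np.int64(130)), (150, np.int64(164), np.int64(131)), (151, np.int64(164), np.int64(131)), (152, np.int64(164), np.int64(131)), (153, np.int64(164), np.int64(131)), (154, np.int64(165), np.int64(131)), (155, np.int64(165), np.int64(131)), (156, np.int64(165), np.int64(131)), (157, np.int64(165), np.int64(131)), (158, np.int64(164), np.int64(131)), (159, np.int64(164), np.int64(131)), (160, np.int64(170), np.int64(135)), (161, np.int64(183), np.int64(148)), (162, np.int64(193), np.int64(156)), (163, np.int64(204), np.int64(166)), (164, np.int64(210), np.int64(172)), (165
[... 2032 characters left out ...]
)), (326, np.int64(197), np.int64(160)), (327, np.int64(208), np.int64(172)), (328, np.int64(218), np.int64(183)), (329, np.int64(223), np.int64(188)), (330, np.int64(223), np.int64(186)), (331, np.int64(223), np.int64(185)), (332, np.int64(223), np.int64(185)), (333, np.int64(223), np.int64(185)), (334, np.int64(223), np.int64(185)), (335, np.int64(223), np.int64(186)), (336, np.int64(223), np.int64(186)), (337, np.int64(223), np.int64(187)), (338, np.int64(223), np.int64(187)), (339, np.int64(223), np.int64(187))]
bar [319.93208977 350.2424949 ] [ 305  287   30  129 3431]
[ 27.04   0.6  -23.41]
[-21.64   0.58 -23.39]
cover [ 0.5629 -0.1597  0.145 ] yaw 34.7171518570352 0.046827522742875764
```

```bash
python3 -m creep '0.7 -0.015 0 0 0 -0.15 -1; 0.7 0 0 0 0 0 -1; 0.66 0 0 0 0 0 -1; 0 0 0.6 0 0 0 -1; 0 0 0.6 0 0 0 -1; 0 0 0.5 0 0 0 -1; 0 0 0 0 0 0 -1; 0 0 0 0 0 0 -1' && python3 - <<'E'
from h import *
p,M,s=pose(); plan([.524,-.186,.1696],-55.3)
c=snap('wrist','w4.png'); d=snap('side','s4.png')
m=np.zeros((600,800,3),np.uint8); m[:,:400]=cv2.resize(c['frame'][180:480,220:420],(400,600),interpolation=3); m[:,400:]=cv2.resize(d['frame'][110:230,300:380],(400,600),interpolation=3)
cv2.imwrite('pics/m4.png',m[:,:,::-1]); print(s['wrist_force'])
E
```

```text
time_s: 9.35
position: [0.5247, -0.1856, 0.1926]
tcp_rot: [2.783, -1.457, -0.002]
wrist_force: [0.9, 0.5, 0.9]
gripper_width: 0.0089
grasp_force: 59.0
shift [-0.003  0.031  0.919]  yaw -55.27 turn [0.012 0.008 0.005] pos [ 0.5247 -0.1856  0.1926] j6 0.66 t 9.3
[0.89977661 0.46657348 0.89719554]
```

View pics/m4.png

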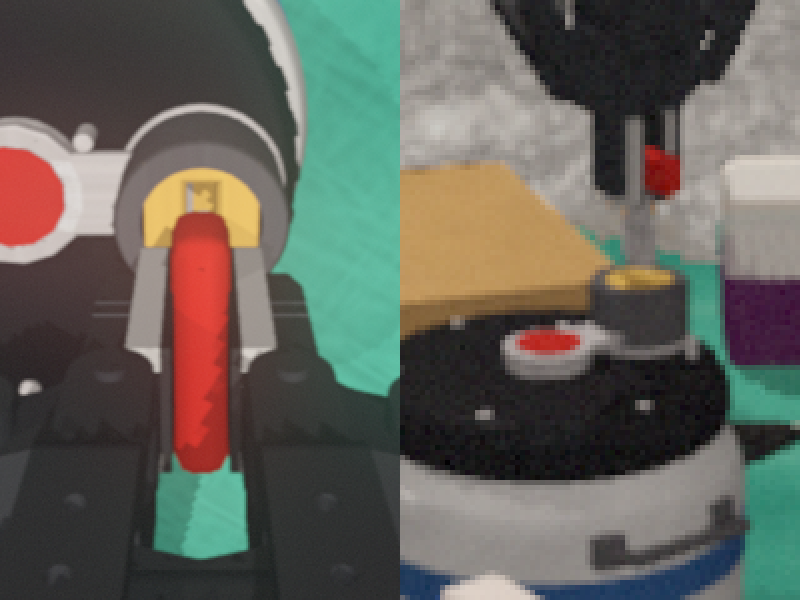

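The key's shank stands over the barrel, at crop column 640 against a barrel centre of about 640. In the wrist view the bar lines up with the slot. I'll descend gently.

```bash
python3 -m creep '0 0 0.1 0 0 0 -1; 0 0 0.1 0 0 0 -1; 0 0 0.1 0 0 0 -1; 0 0 0.1 0 0 0 -1; 0 0 0 0 0 0 -1; 0 0 0 0 0 0 -1' && python3 - <<'E'
from h import *
p,M,s=pose(); print(s['wrist_force'].round(1),s['wrist_torque'].round(2),p.round(4))
E
```

```text
time_s: 9.95
position: [0.5249, -0.1858, 0.1826]
tcp_rot: [2.784, -1.456, -0.001]
wrist_force: [0.2, -0.7, -0.3]
gripper_width: 0.0092
grasp_force: 59.0
[ 0.2 -0.7 -0.3] [-0.03 -0.01  0.01] [ 0.5249 -0.1858  0.1826]
```

```bash
python3 -m creep '0 0 0.1 0 0 0 -1; 0 0 0.1 0 0 0 -1; 0 0 0.1 0 0 0 -1; 0 0 0.1 0 0 0 -1; 0 0 0.06 0 0 0 -1; 0 0 0.06 0 0 0 -1; 0 0 0 0 0 0 -1; 0 0 0 0 0 0 -1' && python3 - <<'E'
from h import *
p,M,s=pose(); print(s['wrist_force'].round(1),s['wrist_torque'].round(2),p.round(4))
E
```

```text
time_s: 10.62
position: [0.525, -0.1859, 0.1698]
tcp_rot: [2.784, -1.456, -0.0]
wrist_force: [-0.7, -0.6, -1.2]
gripper_width: 0.009
grasp_force: 59.0
[-0.7 -0.6 -1.2] [ 0.02  0.06 -0.01] [ 0.525  -0.1859  0.1698]
```

Almost home, with no lateral force. I'll press in small steps until the floor pushes back.

```bash
python3 -m creep '0 0 0.03 0 0 0 -1; 0 0 0.03 0 0 0 -1; 0 0 0 0 0 0 -1' && python3 -m creep '0 0 0.03 0 0 0 -1; 0 0 0.03 0 0 0 -1; 0 0 0 0 0 0 -1'
```

```text
time_s: 10.87
position: [0.5252, -0.186, 0.1696]
tcp_rot: [2.784, -1.455, 0.002]
wrist_force: [-3.3, 1.6, 6.8]
gripper_width: 0.0088
grasp_force: 59.8
time_s: 11.12
position: [0.5253, -0.1861, 0.1694]
tcp_rot: [2.784, -1.455, 0.004]
wrist_force: [-3.7, 2.8, 13.8]
gripper_width: 0.009
grasp_force: 60.7
```

```bash
python3 -m creep '0 0 -0.04 0 0 -0.8 -1; 0 0 0 0 0 -0.8 -1; 0 0 0 0 0 -0.8 -1; 0 0 0 0 0 -0.8 -1; 0 0 0 0 0 -0.8 -1; 0 0 0 0 0 -0.8 -1; 0 0 0 0 0 0 -1' && python3 - <<'E'
from h import *
p,M,s=pose(); print(s['wrist_force'].round(1),s['wrist_torque'].round(3)); plan([.525,-.186,.1696],-55.3+77)
c=snap('wrist','w5.png')
E
```

```text
time_s: 11.7
position: [0.5257, -0.186, 0.1695]
tcp_rot: [3.06, -0.71, 0.004]
wrist_force: [-2.9, 0.9, 7.5]
gripper_width: 0.0085
grasp_force: 59.9
[-2.9  0.9  7.5] [ 0.568  0.732 -0.046]
shift [-0.025  0.01  -0.002]  yaw -26.14 turn [ 0.008 -0.026 -7.973] pos [ 0.5257 -0.186   0.1695] j6 1.17 t 11.7
```

```bash
python3 -m creep '0 0 0 0 0 -0.8 -1; 0 0 0 0 0 -0.8 -1; 0 0 0 0 0 -0.8 -1; 0 0 0 0 0 -0.8 -1; 0 0 0 0 0 -0.8 -1; 0 0 0 0 0 -0.8 -1; 0 0 0 0 0 0 -1' && python3 - <<'E'
from h import *
p,M,s=pose(); print(s['wrist_force'].round(1),s['wrist_torque'].round(3)); plan([.525,-.186,.1696],-55.3+77)
c=snap('wrist','w6.png');c=snap('top','t6.png')
E
```

```text
time_s: 12.33
position: [0.5258, -0.1854, 0.1695]
tcp_rot: [-3.141, -0.073, -0.005]
wrist_force: [-1.5, 3.7, 7.1]
gripper_width: 0.0091
grasp_force: 60.0
[-1.5  3.7  7.1] [ 1.289  0.775 -0.094]
shift [-0.032  0.021 -0.003]  yaw 2.67 turn [ 0.005 -0.028 -3.172] pos [ 0.5258 -0.1854  0.1695] j6 1.68 t 12.3
```

```bash
python3 -m creep '0 0 0 0 0 -0.8 -1; 0 0 0 0 0 -0.8 -1; 0 0 0 0 0 -0.4 -1; 0 0 0 0 0 0 -1; 0 0 0 0 0 0 -1' && python3 - <<'E'
from h import *
p,M,s=pose(); print(s['wrist_force'].round(1),s['wrist_torque'].round(3)); plan([.525,-.186,.1696],-55.3+77)
t=snap('top','t7.png'); h=cv2.cvtColor(t['frame'],cv2.COLOR_RGB2HSV)
f=t['frame'].astype(int); m=(f[...,0]>130)&(f[...,1]<80)&(f[...,2]<80); ys,xs=np.nonzero(m[215:280,375:475]); print(len(xs),xs.min()+375 if len(xs) else 0)
E
```

```text
time_s: 12.85
position: [0.5257, -0.1852, 0.1695]
tcp_rot: [-3.117, -0.395, -0.005]
wrist_force: [-1.1, 5.1, 8.7]
gripper_width: 0.009
grasp_force: 60.1
[-1.1  5.1  8.7] [ 1.735  0.833 -0.065]
shift [-0.036  0.024 -0.002]  yaw 14.43 turn [ 0.004 -0.028 -1.211] pos [ 0.5257 -0.1852  0.1695] j6 1.88 t 12.8
2 440
```

```bash
python3 -m creep '0 0 0 0 0 -0.5 -1; 0 0 0 0 0 -0.5 -1; 0 0 0 0 0 0 -1; 0 0 0 0 0 0 -1' && python3 - <<'E'
from h import *
p,M,s=pose(); print(s['wrist_force'].round(1),s['wrist_torque'].round(3)); plan([.525,-.186,.1696],-55.3+77)
E
python3 -m creep '0 0 0 0 0 -0.5 -1; 0 0 0 0 0 0 -1; 0 0 0 0 0 0 -1' && python3 - <<'E'
from h import *
p,M,s=pose(); print(s['wrist_force'].round(1),s['wrist_torque'].round(3)); plan([.525,-.186,.1696],-55.3+77)
snap('wrist','w8.png');snap('side','s8.png')
E
```

```text
time_s: 13.23
position: [0.5257, -0.1851, 0.1695]
tcp_rot: [-3.092, -0.557, -0.004]
wrist_force: [-2.7, 5.0, 8.3]
gripper_width: 0.0092
grasp_force: 60.1
[-2.7  5.   8.3] [ 1.906  0.978 -0.063]
shift [-0.038  0.026 -0.003]  yaw 20.44 turn [ 0.003 -0.027 -0.211] pos [ 0.5257 -0.1851  0.1695] j6 1.99 t 13.2
time_s: 13.48
position: [0.5256, -0.185, 0.1695]
tcp_rot: [-3.076, -0.638, -0.004]
wrist_force: [-2.5, 4.7, 9.4]
gripper_width: 0.009
grasp_force: 60.3
[-2.5  4.7  9.4] [ 1.922  0.973 -0.137]
shift [-0.04   0.027 -0.003]  yaw 23.43 turn [ 0.002 -0.027  0.288] pos [ 0.5256 -0.185   0.1695] j6 2.04 t 13.5
```

```bash
python3 - <<'E'
from h import *
c=load('w8');d=load('s8')
m=np.zeros((600,800,3),np.uint8); m[:,:400]=cv2.resize(c['frame'][120:420,220:420],(400,600),interpolation=3); m[:,400:]=cv2.resize(d['frame'][130:250,290:370],(400,600),interpolation=3)
cv2.imwrite('pics/m8.png',m[:,:,::-1])
E
```

```text
(no output)
```

View pics/m8.png

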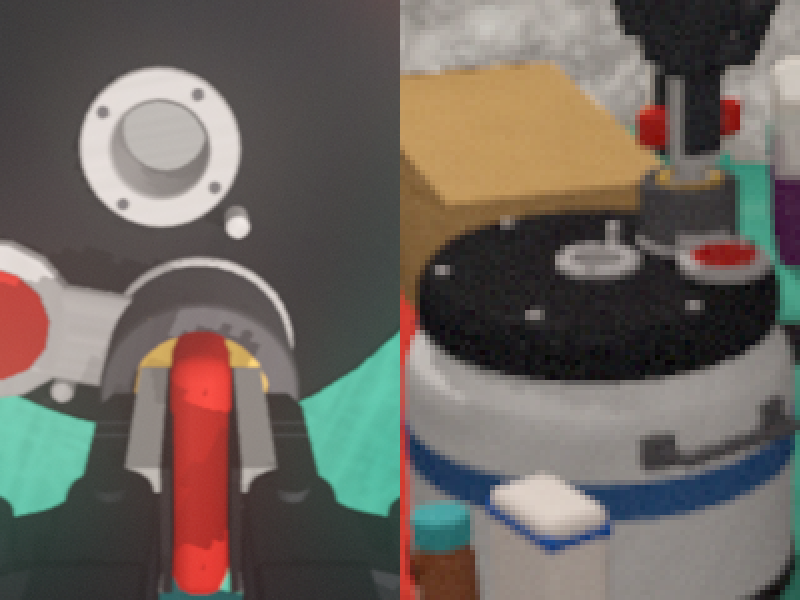

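The cover has swung away and the port is open: flange centre at crop (160,147), the arm close to the stop pin at (62,392). I'll measure the cover angle and the port.

```bash
python3 - <<'E'
from h import *
c=load('w8'); ce,st,m=reddisc(c,(205,280,45)); ys,xs=np.nonzero(m); e=cv2.fitEllipse(cv2.convexHull(np.c_[xs,ys].astype(np.int32))); print(ce,st,e)
P=onz(c,*e[0],.145); L=np.array([.5244,-.1864,0]); print(P, np.degrees(np.arctan2(*(P-L)[[1,0]])),np.hypot(*(P-L)[:2]))
L2=np.array([.5249,-.1858,0]);print(np.degrees(np.arctan2(*(P-L2)[[1,0]])))
s=load('s8'); ce,st,m=reddisc(s,(362,181,12)); Q=onz(s,*ce,.145); print('side',ce,st,Q,np.degrees(np.arctan2(*(Q-L)[[1,0]])),np.hypot(*(Q-L)[:2]))
g=cv2.cvtColor(c['frame'],cv2.COLOR_RGB2GRAY); x=(g>140).astype(np.uint8); x[:, :250]=0; x[:140]=0;x[240:]=0;x[:,345:]=0
n,l,stt,cc=cv2.connectedComponentsWithStats(x); k=1+np.argmax(stt[1:,4]); cn=cv2.findContours((l==k).astype(np.uint8),cv2.RETR_EXTERNAL,cv2.CHAIN_APPROX_NONE)[0][0]; e=cv2.fitEllipse(cv2.convexHull(cn)); print('flange',e,stt[k],onz(c,*e[0],.138))
E
```

```text
[213.81227143 281.31694433] [ 185  254   59   55 2461] ((213.81362915039062, 281.2678527832031), (53.254249572753906, 58.833953857421875), 112.62028503417969)
[ 0.51469032 -0.14023823  0.145     ] 101.87844810168646 0.04717188843397461
102.63043587768951
side [354.7027027  180.54054054] [350 179  11   4  37] [ 0.51110703 -0.13605248  0.145     ] 104.78998191724976 0.052072796341100284
flange ((299.61907958984375, 193.12490844726562), (79.41629028320312, 80.41837310791016), 110.88037872314453) [ 260  154   80   80 4679] [ 0.5639546  -0.15986144  0.138     ]
```

```bash
python3 -m creep '0 0 0 0 0 -0.5 -1; 0 0 0 0 0 -0.5 -1; 0 0 0 0 0 0 -1; 0 0 0 0 0 0 -1' && cat > cov.py <<'E'
from h import *
p,M,s=pose(); print(s['wrist_force'].round(1),s['wrist_torque'].round(3)); plan([.525,-.186,.1696],-55.3+77)
c=snap('wrist','w9.png'); u,v=proj(c,[.513,-.1407,.145])[0]; ce,st,m=reddisc(c,(int(u),int(v),45)); ys,xs=np.nonzero(m); e=cv2.fitEllipse(cv2.convexHull(np.c_[xs,ys].astype(np.int32)))
P=onz(c,*e[0],.145)
for L in ([.5244,-.1864,0],[.5249,-.1858,0]): L=np.array(L); print(st,P.round(4), np.degrees(np.arctan2(*(P-L)[[1,0]])),np.hypot(*(P-L)[:2]))
E
python3 cov.py
```

```text
time_s: 13.92
position: [0.5255, -0.1849, 0.1696]
tcp_rot: [-3.038, -0.796, -0.004]
wrist_force: [-3.3, 6.3, 10.1]
gripper_width: 0.0088
grasp_force: 68.7
[-3.3  6.3 10.1] [ 2.264  1.278 -0.542]
shift [-0.038  0.03  -0.001]  yaw 29.37 turn [-1.000e-03 -2.700e-02  1.278e+00] pos [ 0.5255 -0.1849  0.1696] j6 2.14 t 13.9
[ 187  244   59   56 2521] [ 0.5145 -0.1402  0.145 ] 102.10087749028237 0.04724078716038531
[ 187  244   59   56 2521] [ 0.5145 -0.1402  0.145 ] 102.85401644621248 0.046762975815644946
```

Torque has jumped to 0.54 N m while the cover stayed put, so it is at its open stop. I'll unload the twist within the play, release and rise.

```bash
python3 -m creep '0 0 0 0 0 0.5 -1; 0 0 0 0 0 0.4 -1; 0 0 -0.03 0 0 0 -1; 0 0 0 0 0 0 -1' && python3 -c "
from h import *
p,M,s=pose(); print(s['wrist_force'].round(1),s['wrist_torque'].round(3))"
python3 -m creep '0 0 0 0 0 0 0; 0 0 0 0 0 0 1; 0 0 0 0 0 0 1; 0 0 0 0 0 0 1; 0 0 0 0 0 0 1; 0 0 0 0 0 0 1; 0 0 0 0 0 0 1; 0 0 -0.3 0 0 0 1; 0 0 -0.6 0 0 0 1; 0 0 -0.8 0 0 0 1; 0 0 -0.8 0 0 0 1; 0 0 -0.8 0 0 0 1' && python3 -m creep '0 0 -0.8 0 0 0 1; 0 0 -0.5 0 0 0 1; 0 0 0 0 0 0 1; 0 0 0 0 0 0 1' && python3 - <<'E'
from h import *
p,M,s=pose(); plan([.525,-.186,.28],24)
c=snap('wrist','w10.png'); t=snap('top','t10.png'); d=snap('side','s10.png')
m=np.zeros((600,800,3),np.uint8); m[:,:480]=c['frame'][:,80:560][:480].repeat(1,0) if 0 else cv2.resize(c['frame'],(480,600)) ; m[:300,480:]=cv2.resize(t['frame'][195:294,370:475],(320,300),interpolation=3); m[300:,480:]=cv2.resize(d['frame'][120:260,270:410],(320,300),interpolation=3)
cv2.imwrite('pics/m10.png',m[:,:,::-1])
E
```

```text
time_s: 14.3
position: [0.5255, -0.185, 0.1696]
tcp_rot: [-3.072, -0.653, -0.003]
wrist_force: [-1.3, 5.4, 6.6]
gripper_width: 0.0089
grasp_force: 60.0
[-1.3  5.4  6.6] [ 1.963  0.633 -0.175]
time_s: 15.3
position: [0.5249, -0.1859, 0.2526]
tcp_rot: [3.073, 0.653, 0.0]
wrist_force: [0.2, 0.4, 0.4]
gripper_width: 0.0859
grasp_force: 0.0
time_s: 15.63
position: [0.5253, -0.1858, 0.2844]
tcp_rot: [3.073, 0.653, 0.003]
wrist_force: [-1.2, -0.4, -1.2]
gripper_width: 0.085
grasp_force: 0.0
shift [-0.016  0.002  0.177]  yaw 24.00 turn [ 0.007 -0.017 -0.001] pos [ 0.5253 -0.1858  0.2844] j6 2.05 t 15.6
```

View pics/m10.png

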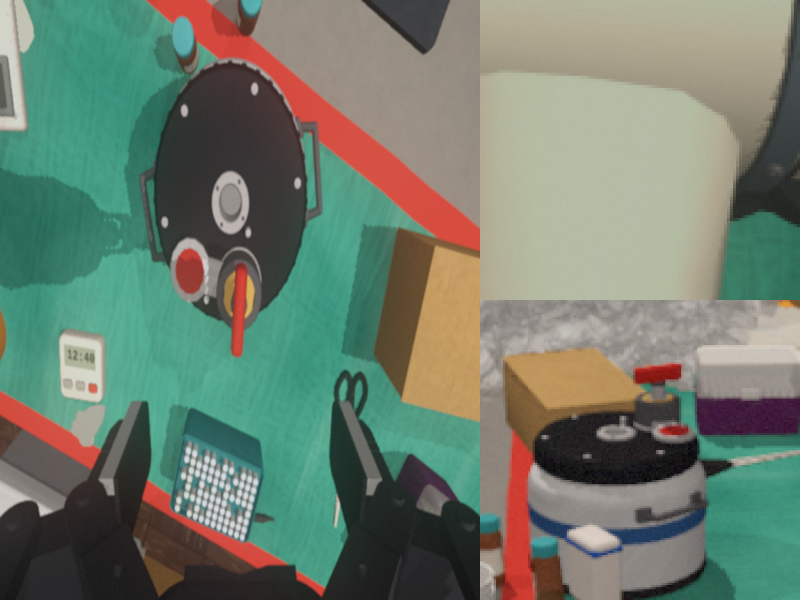

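The key stands in the lock with the cover swung aside; the port is at (231,202) and open. Next I'll check the cover, key and port numerically and locate the probe.

```bash
python3 - <<'E'
from h import *
c=load('w10'); s=load('s10'); t=load('top0'); s0=load('side0')
u,v=proj(c,[.513,-.1407,.145])[0]; ce,st,m=reddisc(c,(int(u),int(v),25)); P=onz(c,*ce,.145); L=np.array([.5246,-.1862,0]); print('cover',P.round(4),np.degrees(np.arctan2(*(P-L)[[1,0]])),np.hypot(*(P-L)[:2]))
u,v=proj(c,[.5637,-.1597,.138])[0]; print('port px',u,v); u,v=int(u),int(v)
g=cv2.cvtColor(c['frame'],cv2.COLOR_RGB2GRAY)[v-32:v+32,u-32:u+32]; x=(g>125).astype(np.uint8); n,l,stt,cc=cv2.connectedComponentsWithStats(x); k=l[32-10,32-10] or 1+np.argmax(stt[1:,4]); k=1+np.argmax(stt[1:,4])
cn=cv2.findContours((l==k).astype(np.uint8),cv2.RETR_EXTERNAL,cv2.CHAIN_APPROX_NONE)[0][0]; e=cv2.fitEllipse(cv2.convexHull(cn)); print('flange',e,onz(c,e[0][0]+u-32,e[0][1]+v-32,.138))
# key bar: top height by wrist+side triangulation
b=reddisc(c,(319,247,60)); d=reddisc(s,(348,157,25)); print('bar',b[0],b[1],d[0],d[1],tri([(c,*b[0]),(s,*d[0])]))
# probe: handle blue/white in top & side
for n,cc,w in [('top',t,(237,218,22)),('side',s0,(319,243,28))]:
    h=cv2.cvtColor(cc['frame'],cv2.COLOR_RGB2HSV); H,S,V=[h[...,i].astype(int) for i in range(3)]; y=((H>105)&(H<130)&(S>100)); ys,xs=np.nonzero(y[w[1]-w[2]:w[1]+w[2],w[0]-w[2]:w[0]+w[2]]); print(n,'blue',len(xs),xs.min()+w[0]-w[2],xs.max()+w[0]-w[2],ys.min()+w[1]-w[2],ys.max()+w[1]-w[2])
print(proj(t,[[.5961,.1739,.188],[.5961,.1739,.138]]),proj(s0,[[.5961,.1739,.188],[.5961,.1739,.138]]))
print('root',tri([(t,233,160),(s0,228,268)]))
E
```

```text
cover [ 0.5144 -0.1401  0.145 ] 102.52714907565829 0.047174751859255515
port px 306.6426044235402 161.4003834359851
flange ((32.80009460449219, 32.60970687866211), (49.283084869384766, 49.84720993041992), 168.32876586914062) [ 0.56361365 -0.15985543  0.138     ]
bar [318.4        247.06790698] [ 309  211   21   74 1075] [347.39007092 153.94326241] [338 150  20   9 141] [ 0.52263599 -0.18633851  0.18370098]
top blue 2 231 246 215 223
side blue 231 292 346 217 239
[[237.38351856 212.54413216]
 [241.1789612  217.31969905]] [[316.37667316 227.32059514]
 [317.13564901 258.10414039]]
root [0.71643292 0.19568044 0.13619657]
```

```bash
python3 -m creep '0.65 -0.92 0 0 0 0 1; 0.65 -0.92 0 0 0 0 1; 0.65 -0.92 0 0 0 0 1; 0.65 -0.92 0 0 0 0 1; 0.65 -0.92 0 0 0 0 1; 0.65 -0.92 0 0 0 0 1; 0.65 -0.92 0 0 0 0 1; 0.65 -0.92 0 0 0 0 1; 0.65 -0.92 0 0 0 0 1; 0.65 -0.92 0 0 0 0 1; 0.65 -0.92 0 0 0 0 1; 0.65 -0.92 0 0 0 0 1' && python3 -m creep '0.64 -0.96 0 0 0 0 1; 0 0 0 0 0 0.9 1; 0 0 0 0 0 0.9 1; 0 0 0 0 0 0.9 1; 0 0 0 0 0 0.9 1; 0 0 0 0 0 0.9 1; 0 0 0 0 0 0.9 1; 0 0 0 0 0 0.9 1; 0 0 0 0 0 0.9 1; 0 0 0 0 0 0.9 1; 0 0 0 0 0 0.9 1; 0 0 0 0 0 0.9 1' && python3 -m creep '0 0 0 0 0 0.9 1; 0 0 0 0 0 0.9 1; 0 0 0 0 0 0.9 1; 0 0 0 0 0 0.9 1; 0 0 0 0 0 0.9 1; 0 0 0 0 0 0.9 1; 0 0 0.4 0 0 0 1; 0 0 0.4 0 0 0 1; 0 0 0 0 0 0 1; 0 0 0 0 0 0 1' && python3 - <<'E'
from h import *
plan([.5961,.1739,.28],-68)
c=snap('wrist','w11.png'); 
p,M,s=pose(); print(proj(c,[.5961,.1739,.188]))
E
```

```text
time_s: 16.78
position: [0.5907, 0.1469, 0.2826]
tcp_rot: [3.073, 0.653, -0.003]
wrist_force: [0.8, 0.5, 0.0]
gripper_width: 0.0851
grasp_force: 0.0
time_s: 17.78
position: [0.5955, 0.1739, 0.2824]
tcp_rot: [2.989, -0.962, -0.002]
wrist_force: [0.0, 0.8, 0.7]
gripper_width: 0.0856
grasp_force: 0.0
time_s: 18.62
position: [0.5953, 0.1738, 0.2624]
tcp_rot: [2.605, -1.751, -0.002]
wrist_force: [-0.1, 0.2, -0.1]
gripper_width: 0.0855
grasp_force: 0.0
shift [ 0.008 -0.029 -0.703]  yaw -67.80 turn [ 0.026 -0.004  0.034] pos [0.5953 0.1738 0.2624] j6 -0.15 t 18.6
[[317.81142018 260.57761515]]
```

View pics/w11.png

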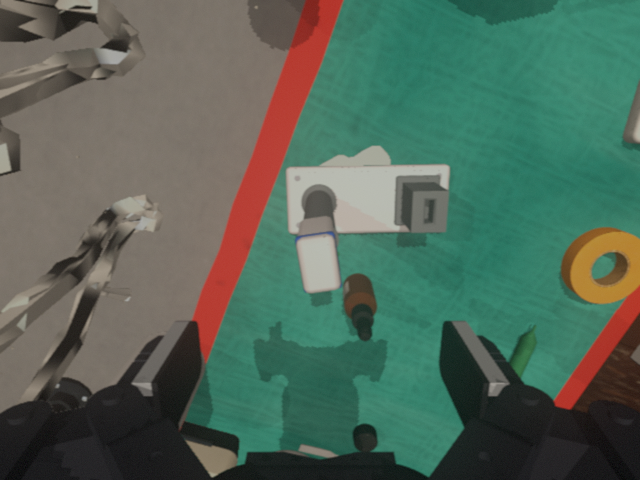

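The handle top is at about (319,263), its long side 5° off tool x, with the fingers either side. The roots at (140,210) are well clear. I'll measure the top face.

```bash
python3 - <<'E'
from h import *
c=load('w11'); f=c['frame'][225:300,285:355].astype(int)
m=((f.min(2)>165)&(f.max(2)-f.min(2)<50)).astype(np.uint8); m[:12]=0
n,l,st,ce=cv2.connectedComponentsWithStats(m); k=1+np.argmax(st[1:,4]); print(ce[k]+[285,225],st[k])
ys,xs=np.nonzero(l==k); r=cv2.minAreaRect(np.c_[xs+285,ys+225].astype(np.float32)); b=cv2.boxPoints(r); print(r,b.round(1).tolist())
print('top',onz(c,*r[0],.188).round(4),long_ends(r,c,.188)); Q=[onz(c,*q,.188)[:2] for q in b]; print(np.linalg.norm(Q[0]-Q[1]),np.linalg.norm(Q[2]-Q[1]))
P=onz(c,*r[0],.188); a=long_ends(r,c,.188)[1]
plan([P[0],P[1],.15],a-180)
E
```

```text
[318.13809524 262.75510204] [  15   12   36   53 1470]
((318.02996826171875, 263.2099914550781), (50.20458221435547, 30.547014236450195), 81.8698959350586) [[299.3999938964844, 240.5], [329.6000061035156, 236.1999969482422], [336.70001220703125, 285.8999938964844], [306.5, 290.20001220703125]]
top [0.5954 0.1753 0.188 ] (np.float64(0.029793946760072184), np.float64(119.73064891523342), array([0.5953, 0.1756, 0.188 ]))
0.01672573559467381 0.02974168334676804
shift [-0.06  -0.015  4.532]  yaw -67.80 turn [ 0.011 -0.004 -1.255] pos [0.5957 0.1739 0.2633] j6 -0.15 t 18.7
```

```bash
python3 -m creep '-0.03 -0.01 0 0 0 -0.85 1; 0 0 0.6 0 0 0 1; 0 0 0.7 0 0 0 1; 0 0 0.7 0 0 0 1; 0 0 0.7 0 0 0 1; 0 0 0.7 0 0 0 1; 0 0 0.65 0 0 0 1; 0 0 0.6 0 0 0 1; 0 0 0 0 0 0 1; 0 0 0 0 0 0 1' && python3 - <<'E'
from h import *
plan([.5957,.1747,.147],-62.7)
E
```

```text
time_s: 19.5
position: [0.5958, 0.1747, 0.1474]
tcp_rot: [2.682, -1.634, 0.0]
wrist_force: [0.4, 0.6, 0.4]
gripper_width: 0.0851
grasp_force: 0.0
shift [-0.003  0.002  0.016]  yaw -62.69 turn [ 0.009 -0.005  0.001] pos [0.5958 0.1747 0.1474] j6 -0.06 t 19.5
```

```bash
python3 -m creep '0 0 0 0 0 0 0; 0 0 0 0 0 0 -0.2; 0 0 0 0 0 0 -0.4; 0 0 0 0 0 0 -1; 0 0 0 0 0 0 -1; 0 0 0 0 0 0 -1; 0 0 0 0 0 0 -1; 0 0 0 0 0 0 -1; 0 0 0 0 0 0 -1; 0 0 0 0 0 0 -1; 0 0 0 0 0 0 -1; 0 0 0 0 0 0 -1' && python3 - <<'E'
from h import *
p,M,s=pose(); print(s['wrist_force'].round(1),s['wrist_torque'].round(3)); plan([.5957,.1747,.147],-62.7)
E
```

```text
time_s: 20.5
position: [0.596, 0.1749, 0.1479]
tcp_rot: [-2.682, 1.634, -0.001]
wrist_force: [-0.0, 0.1, 5.5]
gripper_width: 0.0218
grasp_force: 58.9
[-0.   0.1  5.5] [0.087 0.225 0.047]
shift [0.002 0.016 0.034]  yaw -62.69 turn [-0.01  -0.002  0.001] pos [0.596  0.1749 0.1479] j6 -0.06 t 20.5
```

```bash
python3 -m creep '0 0 -0.5 0 0 0 -1; 0 0 -0.8 0 0 0 -1; 0 0 -0.9 0 0 0 -1; 0 0 -0.9 0 0 0 -1; 0 0 -0.9 0 0 0 -1; 0 0 -0.9 0 0 0 -1; 0 0 -0.9 0 0 0 -1; 0 0 -0.9 0 0 0 -1; 0 0 -0.8 0 0 0 -1; 0 0 -0.4 0 0 0 -1; 0 0 0 0 0 0 -1; 0 0 0 0 0 0 -1' && python3 -m creep '0.4 0.26 0 0 0 0 -1; 0.8 0.52 0 0 0 0 -1; 0.8 0.52 0 0 0 0 -1; 0.8 0.52 0 0 0 0 -1; 0.8 0.52 0 0 0 0 -1; 0.8 0.52 0 0 0 0 -1; 0.8 0.52 0 0 0 0 -1; 0.8 0.52 0 0 0 0 -1; 0.8 0.52 0 0 0 0 -1; 0.8 0.52 0 0 0 0 -1; 0.8 0.52 0 0 0 0 -1; 0.8 0.52 0 0 0 0 -1' && python3 -m creep '0.8 0.52 0 0 0 0 -1; 0.8 0.52 0 0 0 0 -1; 0.5 0.31 0 0 0 0 -1; 0 0 0 0 0 0 -1; 0 0 0 0 0 0 -1' && python3 - <<'E'
from h import *
p,M,s=pose(); print(s['gripper_width'],s['grasp_force'],s['wrist_torque']); plan([.5632,-.1598,.335],-62.7)
c=snap('wrist','w12.png'); d=snap('side','s12.png'); t=snap('top','t12.png')
m=np.zeros((600,800,3),np.uint8); m[:,:400]=cv2.resize(c['frame'][180:480,220:420],(400,600),interpolation=3); m[:,400:]=cv2.resize(d['frame'][20:230,260:400],(400,600),interpolation=3)
cv2.imwrite('pics/m12.png',m[:,:,::-1])
E
```

```text
time_s: 21.5
position: [0.5957, 0.1752, 0.3437]
tcp_rot: [2.683, -1.634, -0.002]
wrist_force: [0.0, 0.2, -1.5]
gripper_width: 0.0215
grasp_force: 58.8
time_s: 22.5
position: [0.5673, -0.0995, 0.3431]
tcp_rot: [2.682, -1.634, -0.004]
wrist_force: [-0.0, 0.5, -1.4]
gripper_width: 0.0212
grasp_force: 58.8
time_s: 22.92
position: [0.5617, -0.161, 0.3432]
tcp_rot: [2.681, -1.636, -0.004]
wrist_force: [-0.4, 0.6, -0.1]
gripper_width: 0.0215
grasp_force: 58.8
0.021531088087050086 58.81133794784546 [ 0.01546854 -0.00998085  0.02491988]
shift [-0.015 -0.078  0.33 ]  yaw -62.80 turn [ 0.02   0.017 -0.017] pos [ 0.5617 -0.161   0.3432] j6 0.49 t 22.9
```

View pics/m12.png

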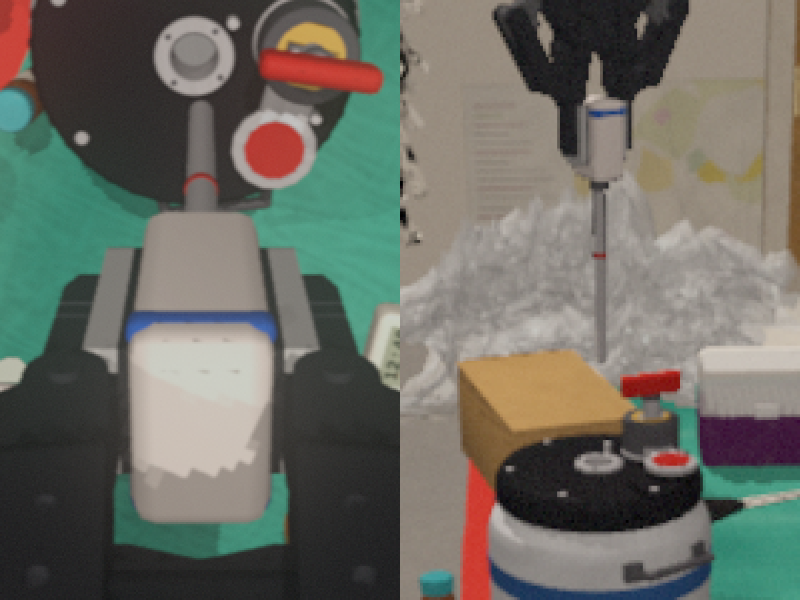

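Both views show the probe upright: in the side view the stem runs down column ~330 with its tip at row ~146; in the wrist view the tip is at (320,232) and the ring at (320,271). I'll measure its axis against the port.

```bash
cat > ax.py <<'E'
from h import *
import sys
def edges(prof):  # strongest opposite gradients
    g=np.gradient(cv2.GaussianBlur(prof.reshape(1,-1).astype(np.float32),(3,1),0).ravel()); return g
c=load('w12'); d=load('s12'); p,M,s=pose()
np.set_printoptions(linewidth=220)
g=cv2.cvtColor(c['frame'],cv2.COLOR_RGB2GRAY).astype(int)
print('wrist cols 306..335'); 
for r in (236,242,250,258,264,276): print(r,g[r,308:334])
print('tip rows',[(r,g[r,317:324].mean().round(0)) for r in range(224,242)])
rd=reddisc(c,(320,271,10)); print('ring',rd[0],rd[1])
g=cv2.cvtColor(d['frame'],cv2.COLOR_RGB2GRAY).astype(int); print('side')
for r in (92,98,104,116,122,128,134,140): print(r,g[r,320:341])
print('tip',[(r,g[r,329:332].mean().round(0)) for r in range(138,156)])
h=cv2.cvtColor(d['frame'],cv2.COLOR_RGB2HSV)[100:118,324:337]; print(h[...,1].max(1),d['frame'][108:111,324:337,0]-0)
for z,n in [(p[2]-.1349,'tip'),(p[2]-.1349+.075,'ring')]:
    print(n,'if on tcp axis: wrist',proj(c,[p[0],p[1],z]),'side',proj(d,[p[0],p[1],z]))
E
python3 ax.py
```

```text
wrist cols 306..335
236 [ 47  47  47  50  46  53  70  94 104 111 112 115 112 111 109 105 101  95  77  55  50  50  51  52  51  52]
242 [ 49  48  46  47  48  56  81 100 107 111 112 114 114 114 110 105 103  94  78  59  51  52  50  51  51  51]
250 [ 50  49  50  50  50  60  83 101 108 111 112 114 114 112 109 106 103  98  84  65  53  51  50  52  53  52]
258 [ 51  47  49  46  50  69  91 104 110 112 113 113 114 113 110 106 104 100  95  77  57  52  52  52  51  53]
264 [ 50  49  46  43  54  79 100 105 109 113 113 115 114 114 110 108 105 100  94  80  59  52  52  54  54  51]
276 [ 50  51  51  56  80  98 105 109 110 114 114 114 116 113 112 107 106 103 100  94  78  62  54  54  52  55]
tip rows [(224, np.float64(170.0)), (225, np.float64(170.0)), (226, np.float64(156.0)), (227, np.float64(105.0)), (228, np.float64(56.0)), (229, np.float64(52.0)), (230, np.float64(76.0)), (231, np.float64(103.0)), (232, np.float64(110.0)), (233, np.float64(111.0)), (234, np.float64(110.0)), (235, np.float64(111.0)), (236, np.float64(111.0)), (237, np.float64(111.0)), (238, np.float64(111.0)), (239, np.float64(111.0)
[... 1028 characters left out ...]
.float64(117.0)), (146, np.float64(120.0)), (147, np.float64(154.0)), (148, np.float64(166.0)), (149, np.float64(161.0)), (150, np.float64(164.0)), (151, np.float64(162.0)), (152, np.float64(156.0)), (153, np.float64(152.0)), (154, np.float64(150.0)), (155, np.float64(149.0))]
[ 26  25  22  24  22  24  20  23  87 185  82  22  22  24  26  20  24  22] [[141 140 133 117 120 124 118 108 140 147 148 155 155]
 [139 137 144 105 118 126 123 116 143 150 151 153 153]
 [139 136 146 135 124 118 118 112 139 153 153 153 153]]
tip if on tcp axis: wrist [[317.45993146 232.35770002]] side [[327.67302072 146.20606967]]
ring if on tcp axis: wrist [[316.84944901 272.52704705]] side [[327.12127881 107.86770034]]
```

```bash
cat >> h.py <<'E'
def flange(c,w=(.5636,-.1598,.138),hw=32,th=125):
    u,v=proj(c,w)[0]; u,v=int(u),int(v); g=cv2.cvtColor(c['frame'],cv2.COLOR_RGB2GRAY)[v-hw:v+hw,u-hw:u+hw]
    n,l,st,cc=cv2.connectedComponentsWithStats((g>th).astype(np.uint8)); k=1+np.argmax(st[1:,4])
    cn=cv2.findContours((l==k).astype(np.uint8),cv2.RETR_EXTERNAL,cv2.CHAIN_APPROX_NONE)[0][0]; e=cv2.fitEllipse(cv2.convexHull(cn))
    return (e[0][0]+u-hw,e[0][1]+v-hw),e[1]
E
python3 - <<'E'
from h import *
c=load('w12'); p,M,s=pose(); f,sz=flange(c); P=onz(c,*f,.138); print('port',f,sz,P.round(4),'tool mm',(M.T@(P-p)*1e3).round(2))
zt=p[2]-.1349
# stem tip front edge (320.2,230.3): point at axis +4mm tool x
T=onz(c,320.2,230.3,zt); print('tip front tool mm',(M.T@(T-p)*1e3).round(2))
T2=onz(c,320.2,268.3,zt+.075); print('ring front',(M.T@(T2-p)*1e3).round(2))
# side-view
d=load('s12'); print('side port pred',proj(d,P),'stem pred w/ tip est',proj(d,T-M[:,0]*.004))
g=d['frame'][170:195,310:355]; print(cv2.cvtColor(g,cv2.COLOR_RGB2GRAY)[8:16])
E
```

```text
port (316.6872138977051, 207.6289939880371) (38.576194763183594, 39.39936828613281) [ 0.5638 -0.1603  0.138 ] tool mm [  1.5   -1.12 206.15]
tip front tool mm [  1.59   1.8  134.9 ]
ring front [ 2.4   1.71 59.9 ]
side port pred [[327.42211668 180.5371099 ]] stem pred w/ tip est [[329.16691578 146.36205552]]
[[ 30  32  33  33  32  30  29  33  35  33  29  29  32  33  50  79  84 106
  111  97  82 127 142 106  64  43  28  88 118 115  96  69  61  59  55  96
  114 122 158 158 135 119 116 113 132]
 [ 31  31  32  29  29  25  33  37  30  34  32  31  71 124 138 135 133 138
  139 135 126 143 156 144 140 120  82  55  90 112 113 119 106  99  91 100
  119 143 163 152 125 101  97  85  84]
 [ 30  35  39  32  29  35  31  37  36  34  34  81 112 156 157 135 130 128
  127 128 131 130 137 141 158 159 139 102  63  62  86 101 110 109 102 125
  147 152 131  94  80  87  82  85  84]
 [ 25  38  28  32  33  36  26  32  28  25  38 129 151 164 136 107 111 113
  116 117 115 115 115 110 145 159 146 118  71  29  40  40  58  67  70 124
  159 158 131  92  82  81  85  83  83]
 [ 31  32  31  32  32  35  26  32  35  23  44 134 163 168 153 138 125 121
  119 125 123 131 132 143 157 156 141 112  59  31  26  28  30  22  15  94
  144 161 156 137 106  89  96  85  77]
 [ 31  29  33  36  34  35  32  32  31  31  41 105 136 150 160 159 152 135
  127 146 151 153 152 155 150 140 122  87  45  34  32  28  33  30  19  62
  115 138 148 157 142 135 144 142 143]
 [ 29  36  33  28  29  36  36  32  34  32  29  58  82 107 131 142 145 128
  123 140 143 144 138 133 109  94  71  49  30  33  34  34  32  35  30  44
   77 105 119 136 139 137 140 143 144]
 [ 25  30  34  27  33  34  33  30  26  31  30  35  34  62  79  92  91  93
   91  93  90  93  88  85  60  50  39  32  31  34  31  33  32  36  32  38
   42  67  81  97  99 107 112 115 112]]
```

```bash
python3 -m creep '0.14 -0.08 0.3 0 0 0 -1; 0 0 0.5 0 0 0 -1; 0 0 0.5 0 0 0 -1; 0 0 0.5 0 0 0 -1; 0 0 0.4 0 0 0 -1; 0 0 0.2 0 0 0 -1; 0 0 0 0 0 0 -1; 0 0 0 0 0 0 -1; 0 0 0 0 0 0 -1' && python3 - <<'E'
from h import *
p,M,s=pose(); print('tip z',p[2]-.1349); plan(p,-62.7)
c=snap('wrist','w13.png'); d=snap('side','s13.png'); 
m=np.zeros((600,800,3),np.uint8); m[:,:400]=cv2.resize(c['frame'][200:290,290:350],(400,600),interpolation=3); m[:,400:]=cv2.resize(d['frame'][125:200,305:355],(400,600),interpolation=3)
cv2.imwrite('pics/m13.png',m[:,:,::-1])
print('axis pred tip wrist',proj(c,[p[0],p[1],p[2]-.1349]),'side',proj(d,[p[0],p[1],p[2]-.1349]),'port', proj(c,[.5638,-.1603,.138]),proj(d,[.5638,-.1603,.138]))
E
```

```text
time_s: 23.82
position: [0.5662, -0.1624, 0.2855]
tcp_rot: [-2.683, 1.634, -0.002]
wrist_force: [-0.3, -0.7, -1.4]
gripper_width: 0.0217
grasp_force: 58.8
tip z 0.15059847050302141
shift [0. 0. 0.]  yaw -62.68 turn [-0.009 -0.008  0.003] pos [ 0.5662 -0.1624  0.2855] j6 0.49 t 23.8
axis pred tip wrist [[319.77470066 231.17113511]] side [[326.05976356 174.2908452 ]] port [[321.45159662 230.29451238]] [[327.39878314 180.54509091]]
```

View pics/m13.png

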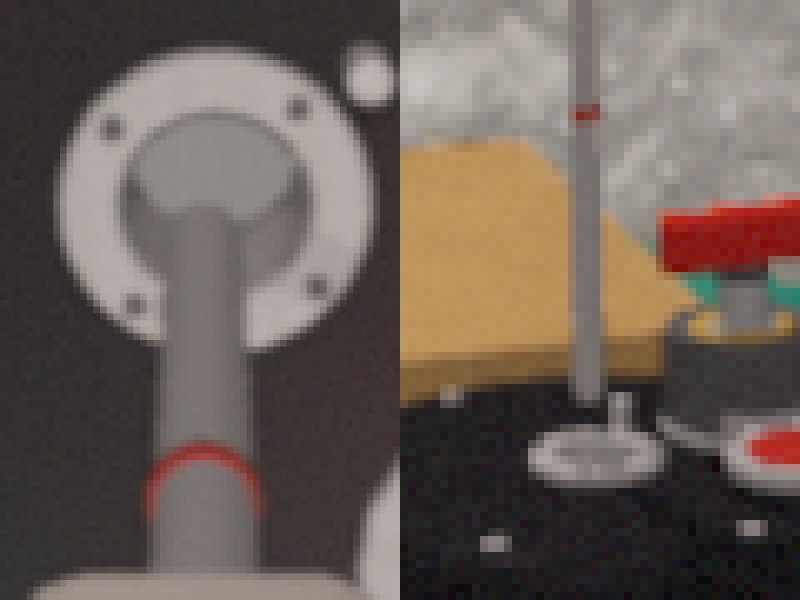

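The wrist crop shows the flange centre at (215,199) and the stem tip at (204,207). The side crop shows the flange at 596 and the stem at 588. So the stem is 1–2 mm off towards tool −y, and I'll compute the correction.

```bash
python3 - <<'E'
from h import *
c=load('w13'); d=load('s13'); p,M,s=pose(); zt=p[2]-.1349
f=(290+215/6.667,200+198.5/6.667); fm,sz=flange(c,hw=30,th=115); print('flange eye',f,'fit',fm,sz)
P=onz(c,*f,.138); T=onz(c,290+204/6.667,200+207/6.667,zt)-M[:,0]*.004
print('port tool',(M.T@(P-p)*1e3).round(2),'tip axis tool',(M.T@(T-p)*1e3).round(2),'move',(M.T@(P-T)*1e3).round(2))
# side: move pixel effect of 1mm tool x / y
b=proj(d,T); print('side px per mm x,y',proj(d,T+M[:,0]*.001)-b,proj(d,T+M[:,1]*.001)-b)
# column profiles in wrist near tip and in side
np.set_printoptions(linewidth=200)
g=cv2.cvtColor(c['frame'],cv2.COLOR_RGB2GRAY).astype(int); print([(r,g[r,318:324].mean().round()) for r in range(225,238)])
g=cv2.cvtColor(d['frame'],cv2.COLOR_RGB2GRAY).astype(float); print('side stem',g[150:173,323:336].mean(0).round()); 
for r in (180,181,182,183,184): print(g[r,316:345].astype(int))
E
```

```text
flange eye (322.24838758062094, 229.77351132443377) fit (321.49731254577637, 232.41767692565918) (45.850242614746094, 52.69255065917969)
port tool [ -2.69   1.93 147.54] tip axis tool [ -4.05   0.71 134.9 ] move [ 1.36  1.21 12.64]
side px per mm x,y [[-0.25181178 -0.1403593 ]] [[ 0.43227174 -0.08900531]]
[(225, np.float64(140.0)), (226, np.float64(140.0)), (227, np.float64(140.0)), (228, np.float64(140.0)), (229, np.float64(138.0)), (230, np.float64(131.0)), (231, np.float64(119.0)), (232, np.float64(115.0)), (233, np.float64(114.0)), (234, np.float64(114.0)), (235, np.float64(114.0)), (236, np.float64(114.0)), (237, np.float64(115.0))]
side stem [138. 137. 137. 124. 115. 115. 111. 128. 134. 135. 134. 133. 132.]
[ 26  37  28  34  29  82 111 155 156 137 131 130 128 131 130 133 138 142 153 151 131  95  59  61  86 104 110 109 104]
[ 31  34  30  31  43 132 154 163 135 110 108 115 119 116 114 115 115 113 132 147 137 114  66  33  36  42  63  66  70]
[ 34  31  34  36  46 136 166 169 153 141 127 121 128 117 118 117 117 140 155 153 139 108  61  35  29  33  34  23  17]
[ 31  34  35  33  37 104 137 152 158 163 153 135 128 145 131 123 122 143 148 139 125  88  45  31  37  33  30  29  11]
[ 29  33  29  32  31  56  86 110 129 142 145 132 125 138 130 122 120 119 106  93  72  45  38  26  34  34  34  37  33]
```

```bash
python3 -m creep '0 0.06 0 0 0 0 -1; 0 0 0 0 0 0 -1; 0 0 0.2 0 0 0 -1; 0 0 0.3 0 0 0 -1; 0 0 0.3 0 0 0 -1; 0 0 0.3 0 0 0 -1; 0 0 0.3 0 0 0 -1; 0 0 0.2 0 0 0 -1; 0 0 0 0 0 0 -1; 0 0 0 0 0 0 -1' && python3 - <<'E'
from h import *
p,M,s=pose(); print('tip z',p[2]-.1349,s['wrist_force'].round(1)); plan(p,-62.7)
c=snap('wrist','w14.png'); d=snap('side','s14.png'); print('rim at tcp axis',proj(c,[p[0],p[1],.138]),proj(d,[p[0],p[1],.138]))
np.set_printoptions(linewidth=220)
u,v=proj(c,[.5638,-.1603,.138])[0]; print(u,v); g=cv2.cvtColor(c['frame'],cv2.COLOR_RGB2GRAY).astype(int); v=int(v);u=int(u)
for r in range(v-34,v+40,4): print(r,u-34,g[r,u-34:u+36:2])
g=cv2.cvtColor(d['frame'],cv2.COLOR_RGB2GRAY).astype(int); print('side',g[160:176,323:336].mean(0).round(),g[178:186,316:345])
E
```

```text
time_s: 24.75
position: [0.5644, -0.1632, 0.2445]
tcp_rot: [2.683, -1.634, -0.001]
wrist_force: [0.6, 1.3, -0.1]
gripper_width: 0.0217
grasp_force: 58.8
tip z 0.10956721515186726 [ 0.6  1.3 -0.1]
shift [0. 0. 0.]  yaw -62.70 turn [0.007 0.002 0.   ] pos [ 0.5644 -0.1632  0.2445] j6 0.49 t 24.8
rim at tcp axis [[319.42080956 243.33561794]] [[327.0443869  180.07063859]]
318.14617828565554 247.5638929108763
213 284 [49 45 45 46 46 47 47 48 47 47 49 47 49 49 48 46 48 49 49 49 52 47 50 52 50 51 48 52 51 49 51 52 50 49 49]
217 284 [47 46 47 48 46 47 46 48 49 50 46 47 48 48 48 49 50 50 49 52 49 49 51 50 53 52 51 51 51 52 51 50 50 52 53]
221 284 [ 47  47  49  45  45  48  48  48  49  47  46  48  49  65  85 101 118 124 125 112  95  73  55  49  52  53  52  51  56 100 122 117  74  52  50]
225 284 [ 42  48  46  49  47  48  48  49  47  62 116 155 173 178 176 177 180 178 179 178 177 179 178 164 138  88  54  53  62 150 187 188 169  76  52]
229 284 [ 45  47  47  48  48  50  46  84 148 173 179 179 177 179 176 177 180 180 178 179 176 178 180 177 154 166 163 115  58 129 178 184 159  65  51]
233 284 [ 46
[... 2412 characters left out ...]
 30  30  84 112 158 157 139 136 119 116 116 114 116 135 144 152 154 131  93  61  63  87 105 113 108 104]
 [ 33  34  29  36  42 131 154 165 138 112 112 111 116 117 111 108 114 115 135 149 138 114  71  30  38  40  61  69  72]
 [ 35  33  25  36  47 138 166 169 154 140 126 120 123 124 117 112 116 117 149 153 141 112  61  27  31  26  27  27  23]
 [ 36  30  35  43  37 107 139 153 160 162 156 134 129 148 149 129 122 125 141 141 126  92  48  31  33  30  32  32  23]
 [ 32  35  36  34  36  59  83 111 131 144 148 132 125 143 146 134 122 122 105  95  76  46  32  30  31  35  35  32  32]
 [ 38  29  30  33  32  33  38  64  79  92  96  94  94  98  92  92  87  84  63  48  38  32  36  33  32  27  35  31  31]]
```

```bash
python3 - <<'E'
from h import *
np.set_printoptions(linewidth=200)
c=load('w14'); p,M,s=pose(); zt=p[2]-.1349
g=cv2.cvtColor(c['frame'],cv2.COLOR_RGB2GRAY).astype(int)
print('center col 317-322 rows',[(r,int(g[r,318:322].mean())) for r in range(227,242)])
print('bore/flange near edge, col 306-310 & 330-333',[(r,int(g[r,305:310].mean()),int(g[r,328:333].mean())) for r in range(218,276,1)])
hs=cv2.cvtColor(c['frame'],cv2.COLOR_RGB2HSV); print('ring rows',[(r,int(hs[r,319:322,1].mean())) for r in range(258,275)])
m=np.zeros((600,800,3),np.uint8); m[:,:400]=cv2.resize(c['frame'][212:287,290:340+0],(400,600),interpolation=3); d=load('s14'); m[:,400:]=cv2.resize(d['frame'][125:200,305:355],(400,600),interpolation=3)
cv2.imwrite('pics/m14.png',m[:,:,::-1])
E
```

```text
center col 317-322 rows [(227, 178), (228, 179), (229, 179), (230, 178), (231, 167), (232, 118), (233, 87), (234, 87), (235, 91), (236, 105), (237, 115), (238, 120), (239, 122), (240, 122), (241, 121)]
bore/flange near edge, col 306-310 & 330-333 [(218, 49, 50), (219, 48, 50), (220, 48, 49), (221, 49, 51), (222, 65, 64), (223, 101, 97), (224, 136, 133), (225, 162, 161), (226, 174, 174), (227, 177, 179), (228, 178, 179), (229, 178, 171), (230, 178, 158), (231, 178, 152), (232, 178, 155), (233, 177, 167), (234, 170, 170), (235, 156, 159), (236, 146, 149), (237, 141, 144), (238, 139, 138), (239, 138, 136), (240, 139, 138), (241, 136, 136), (242, 130, 132), (243, 123, 127), (244, 116, 119), (245, 112, 111), (246, 109, 104), (247, 106, 100), (248, 107, 102), (249, 106, 104), (250, 108, 106), (251, 107, 106), (252, 108, 105), (253, 109, 105), (254, 110, 105), (255, 112, 108), (256, 116, 112), (257, 121, 120), (258, 132, 131), (259, 145, 145), (260, 159, 156), (261, 171, 164), (262, 175, 171), (263, 162, 175), (264, 149, 177), (265, 145, 177), (266, 155, 176), (267, 172, 175), (268, 177, 175), (269, 168, 162), (270, 137, 127), (271, 88, 82), (272, 57, 62), (273, 53, 64), (274, 54, 65), (275, 54, 67)]
ring rows [(258, 18), (259, 18), (260, 19), (261, 19), (262, 19), (263, 18), (264, 16), (265, 35), (266, 107), (267, 166), (268, 142), (269, 55), (270, 18), (271, 17), (272, 18), (273, 19), (274, 19)]
```

```bash
python3 - <<'E'
from h import *
c=load('w14'); p,M,s=pose(); zt=p[2]-.1349
P=onz(c,318.65,247.0,.138); print('port',P.round(4),(M.T@(P-p)*1e3).round(2))
for n,T in [('tip sharp',onz(c,320,235.9,zt)-M[:,0]*.004),('tip round',onz(c,320,235.9,zt+.00284)-M[:,0]*.00383),('ring',onz(c,320.1,267.1,zt+.075)-M[:,0]*.004)]: print(n,(M.T@(T-p)*1e3).round(2),'move',(M.T@(P-T)*1e3).round(2))
E
```

```text
port [ 0.5637 -0.1608  0.138 ] [ -2.71  -0.11 107.25]
tip sharp [ -7.66   0.76 134.9 ] move [  4.95  -0.87 -27.65]
tip round [ -6.64   0.76 132.06] move [  3.93  -0.87 -24.81]
ring [-2.16  0.76 59.9 ] move [-0.56 -0.87 47.35]
```

View pics/m14.png

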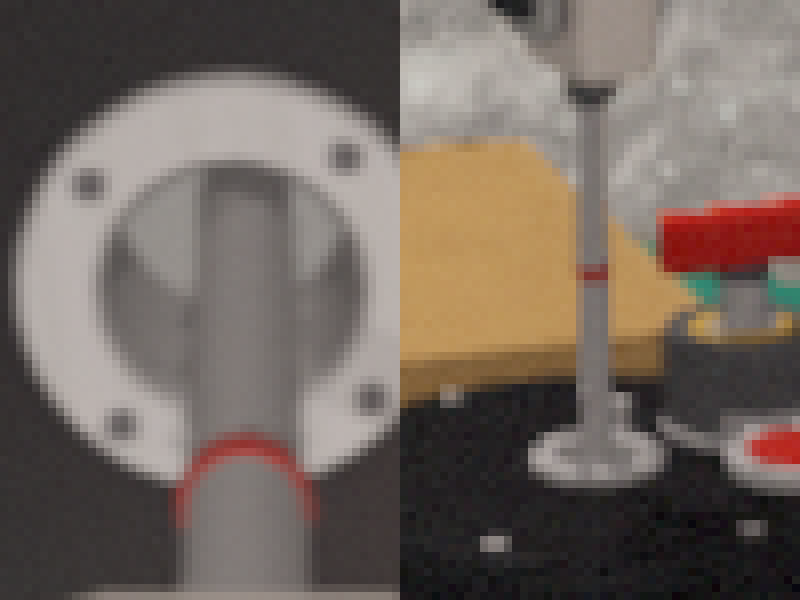

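The wrist view shows the stem inside the bore and slightly right of its middle. The far rim hides the tip, and in the side view the stem sits on the flange centre. I'll apply a small correction and go most of the way down.

```bash
python3 -m creep '-0.02 -0.03 0 0 0 0 -1; 0 0 0.2 0 0 0 -1; 0 0 0.3 0 0 0 -1; 0 0 0.3 0 0 0 -1; 0 0 0.3 0 0 0 -1; 0 0 0.3 0 0 0 -1; 0 0 0.2 0 0 0 -1; 0 0 0.1 0 0 0 -1; 0 0 0 0 0 0 -1; 0 0 0 0 0 0 -1; 0 0 0 0 0 0 -1' && cat > fin.py <<'E'
from h import *
import sys
np.set_printoptions(linewidth=220)
p,M,s=pose(); zt=p[2]-.1349; print('ring z',zt+.075,s['wrist_force'].round(1)); plan([p[0],p[1],.1979],-62.7)
c=snap('wrist',sys.argv[1]+'w.png'); d=snap('side',sys.argv[1]+'s.png')
g=cv2.cvtColor(c['frame'],cv2.COLOR_RGB2GRAY).astype(int); u,v=proj(c,[.5637,-.1606,.138])[0].astype(int); print('port pred',u,v)
for r in range(v-4,v+8,3): print(r,u-34,g[r,u-34:u+38])
print('rows',v-34,[(int(g[r,u-12:u-8].mean()),int(g[r,u+11:u+15].mean())) for r in range(v-34,v+36)])
hs=cv2.cvtColor(c['frame'],cv2.COLOR_RGB2HSV).astype(int); H=hs[...,0]; m=((H<10)|(H>170))&(hs[...,1]>70); x=m[v-30:v+45,u-20:u+22]; ys,xs=np.nonzero(x); print('ring',len(xs),xs.min()+u-20,xs.max()+u-20,ys.min()+v-30,ys.max()+v-30,'centre col sat',[(r,int(hs[r,u-1:u+3,1].mean())) for r in range(v-10,v+30) if hs[r,u-1:u+3,1].mean()>35])
hs=cv2.cvtColor(d['frame'],cv2.COLOR_RGB2HSV).astype(int); g=cv2.cvtColor(d['frame'],cv2.COLOR_RGB2GRAY).astype(int)
print('side ring',[(r,int(hs[r,327:332,1].mean())) for r in range(155,190)])
print(g[160:174,322:338].mean(0).round()); print(g[178:184,316:345])
for z in (zt+.075,.138): print('pred axis z',z,proj(d,np.r_[p[:2],z]),proj(c,np.r_[p[:2],z]))
E
python3 fin.py f1
```

```text
time_s: 25.77
position: [0.5652, -0.1624, 0.2027]
tcp_rot: [-2.683, 1.634, -0.001]
wrist_force: [0.0, 0.7, -1.3]
gripper_width: 0.0213
grasp_force: 58.8
ring z 0.14283139754608215 [ 0.   0.7 -1.3]
shift [-0.     0.     0.193]  yaw -62.70 turn [-0.006 -0.006 -0.   ] pos [ 0.5652 -0.1624  0.2027] j6 0.49 t 25.8
port pred 320 271
267 286 [ 53  52  71 120 165 182 184 184 186 188 188 189 189 188 182 158 120  96  94 103 109 113 118 129 143 150 150 134 118 110 100  93  88  87  85  87  86  88  93 102 109 122 142 151 150 140 123 107  97  93  92  93  94 113
 150 176 187 188 188 189 188 190 189 188 187 172 133  81  57  58  58  59]
270 286 [ 51  54  78 134 173 185 185 184 185 187 188 187 189 186 172 142 111 101 106 111 113 114 116 118 118 115 106  91  94 109 124 128 131 132 132 130 128 125 121 108  95  98 112 120 118 117 116 114 111 108 102  98  92 101
 132 168 186 188 187 189 188 189 189 188 188 178 144  91  61  58  61  59]
273 286 [ 53  50  71 127 168 186 186 185 185 186 188 189 188 187 173 144 115 105 108 111 115 114 118 119 121 122 117 113 120 124 127 130 131 131 132 129 126 123 122 117 114 
[... 2013 characters left out ...]
 159 149 142 125  84  57  93 115 117 118 112 101  95]
 [ 34  32  32  29  33  84 111 160 159 140 134 115 102  98 101 128 138 144 156 157 133  98  61  61  86 106 113 107 106]
 [ 30  36  26  28  40 134 155 168 140 111 114 116 117 117 114 113 117 116 135 148 141 117  70  24  47  46  63  67  70]
 [ 36  35  33  33  44 138 168 173 157 143 128 124 126 119 116 120 117 140 137 135 136 113  64  36  31  33  36  26  23]
 [ 29  33  35  32  45 107 143 157 161 163 158 138 131 144 130 125 124 144 131 122 120  91  44  33  33  27  26  31  29]]
pred axis z 0.14283139754608215 [[326.61479937 177.93584857]] [[319.50129624 270.37020527]]
pred axis z 0.138 [[326.65023451 180.2087727 ]] [[319.52262389 267.07421351]]
```

```bash
python3 - <<'E'
from h import *
c=load('f1w'); d=load('f1s'); p,M,s=pose(); zr=p[2]-.0599
P=onz(c,320.7,271.3,.138); T=onz(c,320,267.4,zr)-M[:,0]*.004
print('port',P.round(4),'axis',T.round(4),'move tool mm',(M.T@(P-T)*1e3).round(2))
print('side px shift of that move',proj(d,[P[0],P[1],zr])-proj(d,T))
E
python3 -m creep '0 0 0.1 0 0 0 -1; 0 0 0.09 0 0 0 -1; 0 0 0 0 0 0 -1; 0 0 0 0 0 0 -1; 0 0 0 0 0 0 -1' && python3 fin.py f2
```

```text
port [ 0.5635 -0.1606  0.138 ] axis [ 0.5639 -0.1605  0.1428] move tool mm [-0.09  0.37  4.85]
side px shift of that move [[ 0.18050646 -0.02174533]]
time_s: 26.28
position: [0.5649, -0.1624, 0.1975]
tcp_rot: [2.683, -1.634, -0.0]
wrist_force: [-0.1, -1.0, -1.0]
gripper_width: 0.0213
grasp_force: 58.8
ring z 0.13761261523449203 [-0.1 -1.  -1. ]
shift [ 0.     0.    -0.015]  yaw -62.70 turn [ 0.001 -0.    -0.   ] pos [ 0.5649 -0.1624  0.1975] j6 0.49 t 26.3
port pred 319 274
270 285 [ 51  55  76 128 169 186 186 185 188 189 190 188 190 190 186 164 123  99  97 102 109 114 118 127 139 148 151 141 116 100 110 125 130 132 133 131 131 130 126 119 110  96 109 138 151 151 144 129 115 104  95  94  92  95
 119 153 180 188 190 189 190 190 190 190 189 189 178 144  92  62  59  58]
273 285 [ 54  56  90 143 177 187 187 186 186 189 189 190 191 187 174 144 113 102 107 112 114 115 116 121 119 119 110 107 113 119 124 128 130 133 133 132 131 130 127 124 119 116 108 106 113 117 119 115 115 110 108 105  98  95
 105 133 169 188 190 189 190 191 190 190 190 190 184 158 105  65  59  60]
276 285 [ 54  55  86 14
[... 2164 characters left out ...]
 159 150 144 125  84  60  96 114 118 120 111 102  91]
 [ 28  33  28  35  30  82 112 162 161 141 136 118 116 118 104 122 137 145 156 157 132  94  64  59  91 106 114 110 106]
 [ 34  31  31  39  39 134 155 168 141 111 116 100  95  97  83  96 113 116 137 150 139 116  72  38  41  39  60  66  70]
 [ 36  30  27  29  46 139 169 172 157 143 131 124 100  82  79 102 118 144 137 136 124 106  64  31  22  27  23  21  20]
 [ 31  36  25  34  33 105 139 156 163 165 157 139 112 110 113 120 125 142 134 119 111  82  46  31  29  27  31  28  20]]
pred axis z 0.13761261523449203 [[326.79525045 180.39512199]] [[319.44129348 270.30944042]]
pred axis z 0.138 [[326.79243517 180.21322622]] [[319.44001411 270.58015101]]
```

Stem and bore agree within about 0.2 mm in both directions (columns 320.0 and 320.1, rows 274.7 and 274.6), and the ring is at z ≈ 0.138. The force readings are noise, so there is no contact. I'll hold still and hand in.

```bash
python3 -m creep '0 0 -0.01 0 0 0 -1; 0 0 0 0 0 0 -1; 0 0 0 0 0 0 -1; 0 0 0 0 0 0 -1; 0 0 0 0 0 0 -1; 0 0 0 0 0 0 -1' && python3 -c "
from h import *
print(abs(monitor.get_state()['qd']).max()); print(bot.finish_job())"
```

```text
time_s: 26.88
position: [0.5649, -0.1623, 0.1978]
tcp_rot: [2.683, -1.634, -0.0]
wrist_force: [0.1, -0.4, -0.7]
gripper_width: 0.0218
grasp_force: 58.8
0.0023504096337329697
the job is handed in; nothing more can be done
None
```

The job is handed in at about 27 s: cover turned to its open stop with the key left in the lock, and the probe held still and centred in the port with its ring level with the rim and no contact felt; I didn't recheck the vials and dropper at the end, and I viewed 13 pictures, over the limit of 10.

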